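# Set a wheel-bearing nut

## Task

A loose steel bearing ring has been dropped over the nut on the upright wheel hub: lift it off and set it flat in the metal parts tray. Then screw the knurled nut down (clockwise from above) until it bottoms out, back it off a quarter turn, and finish while still gripping the nut there so that the split pin can be fitted: do not let go of it. Leave everything else on the bench where it is.

Things in the scene. Friction and masses are not known exactly. Their poses are not given: they have to be found in the camera images.
- hub: the wheel hub, dark steel, upright, fixed to the bench: round foot 160 mm across, flange 136 mm across (32 to 42 mm above the bench) with five upright studs (12 mm thick, tops at 64 mm, on a circle of 110 mm diameter), then a plain barrel 72 mm across up to its flat top face at 90 mm; origin at the centre of its underside, z up
- hub_top (a point): the centre of the flat top face of the hub's barrel, 90 mm above the bench. A fixed bright threaded spindle, 18 mm thick, rises 36 mm from here, with the nut on it
- nut_top (a point): the centre of the upper face of the knurled nut, on its vertical axis; turns with the nut. The nut is a round steel cylinder 40 mm across and 24 mm tall with a ribbed side and six dark slots on its top, grasped across its side from above; bottomed, its upper face is 24.5 mm above the hub's top face
- nut (a joint): angle of the nut on its thread, rad: 0 is bottomed against a hard stop, growing as it is unscrewed (anticlockwise from above), up to 4.4. Right-hand thread, 4 mm a turn, so the nut sinks as it is turned clockwise. It starts 2.0 to 3.1 rad above the bottom, turns with a light friction of about 0.08 N m and stays where it is left
- ring: the loose bearing ring, plain steel, 60 mm outside and 51 mm inside diameter, 28 mm tall, about 0.17 kg; origin at the centre of its underside, z along its axis. It stands round the nut on the hub's top face, rising 28 mm above that face, and leaves no room for fingers beside the nut
- tray: the open rectangular aluminium parts tray, fixed to the bench, outside 190 mm (its x) by 150 mm (its y), 22 mm tall, walls and floor 3 mm thick; origin at the centre of its underside. It is empty
- screwdriver: bystander: screwdriver with a black handle, 200 mm long, 26 mm thick, lying about along x between hub and tray; origin at the middle, on the bench
- socket: bystander: small steel socket standing upright, 26 mm across, 38 mm tall; origin at the centre of its underside
- wrench: bystander: steel spanner lying flat, 180 mm long; origin at its middle
- hammer: bystander: hammer with a wooden handle, 260 mm long, lying; origin at its middle
- can_a: bystander: white spray can, 64 mm across, 170 mm tall, upright; origin at the centre of its underside
- tub: bystander: grey grease tub with a black lid, 80 mm across, 75 mm tall; origin at the centre of its underside
- level: bystander: blue spirit level lying flat, 230 by 55 by 24 mm; origin at the centre of its underside
Things that resemble listed ones, but are neither listed nor needed, are in the scene too. What is shaped like the hub but orange is not meant. Several things have the shape of the tray; the one meant has the colours described above.

How it is judged:
By the outcome, as a careful person would: the job done as asked, in the order asked, and still so for the second after the job is handed in, while the arm keeps its last pose, push and grip.
It also fails if it takes over 64 s, if anything falls off the work surface, if the arm or the gripper's body presses on something with over 40 N, if the wrist force passes 120 N, or if a joint passes its speed limit or range.

## Robot

A 7-joint arm with a two-finger parallel gripper is mounted at the origin on the work surface. World frame = base frame: x ahead of the robot, y to its left, z up, the work surface at z = 0. Lengths are in m, angles in rad, forces in N, time in s.
With the tool pointing down it reaches from about 0.425 to 0.975 m from the base axis. Payload 16.7 kg.
Tool frame: the origin (TCP) lies midway between the tips of the shut fingers; the grasp point (between the pads) lies 19 mm behind it; z points along the fingers, y is the line along which they close (so a half turn about z gives the same grasp; the last joint's range is limited). The gripper opens to 85 mm and grips with 20 to 120 N. Pads are 22 mm wide; open, the fingers measure 114 mm over their backs; the gripper's body (76 mm by 85 mm) begins 54 mm behind the grasp point. The pads swing forward as they close: fully open they stand 13 mm farther back than shut.
Start: joints at [0.978, 0.426, 0.074, 1.606, -0.034, 1.111, -0.067], TCP at [0.29, -0.61, 0.231] pointing down, gripper open.
Joint ranges: [-2.85, 2.85], [-0.5, 2.14], [-1.23, 1.37], [0.21, 2.46], [-1.02, 4.16], [0.16, 2.05], [-2.73, 2.73]. Speed limits (rad/s): [1.89, 1.89, 2.39, 2.39, 3.01, 3.01, 3.01].

## Interface

Orientations are given as a 3x3 rotation matrix whose columns are the frame's x, y, z axes.
In Python, from plant import readout, get_image, camera_params, ctrl, masks_of gives the robot as it stands.
- The arm moves only by the tool send_rows, never from a script. Its argument "moves" is a list of rows, each an object of numbers: "tx", "ty", "tz": the shift along the tool's x, y, z in units of 0.5 m (1.0 is 0.5 m); "rx", "ry", "rz": the turn, a rotation vector about the tool's x, y, z in units of 2 pi rad (1.0 is 2 pi rad); "hand": the opening, from -1 (shut) to 1 (fully open). In form: [{"tx": .., "ty": .., "tz": .., "rx": .., "ry": .., "rz": .., "hand": ..}, ...]. A call has 1 to 8 rows; each row shifts and turns the commanded pose from where the row before left it, along the tool's axes as they then stand; what a row does not reach is not made up. A row lasts 1/12 s, in which the tool goes at most 41.7 mm and 7.16 degrees, less where a joint would pass 70% of its speed; a pose out of reach is approached as far as the arm can. A call with a number of a shift or a turn outside -1 to 1 is refused whole. A call with a gripper value outside its range is refused whole. The fingers move at their own pace and stop on an object; the grip force is fixed at half the most. Time passes only in rows, so rows that do not move let the fingers close. It gives the time, the measured TCP pose, the force, the opening and the grip force at its end, in the units of the state.
- readout.get_state(): the state, without advancing time (a new reading comes with each control period).
- get_image(name): name is "scene" or "top" or "wrist"; returns the picture (400x640x3 uint8, red, green, blue); there is no depth.
- camera_params(name): a dict with "vfov" (degrees; the focal length in pixels is half the picture's height over the tangent of half this angle, whatever the lens; pixels are square), "cx", "cy" (the principal point, pixels), "dist_coeffs" ([k1, k2, p1, p2, k3] as OpenCV has them; the pictures are not rectified), "cam_to_world" (4x4, takes a point from camera to world coordinates). Camera axes: x right, y up, looking along -z (the intrinsics and any distortion apply to the point x, -y, -z); pixel columns grow to the right and rows downward; lengths in m; the calibration is good to about 2 mm. A picture is of the moment at which its call begins: read the wrist's pose just before it. camera_params takes no time and is no camera call; for the wrist camera it gives the pose at the moment of the call.
- ctrl.close_job(): hands the job in; it is judged then, once.
Trained networks look in the newest picture that a camera, given by its name, has taken for a name from the list of things; names that differ only in an ending like _2 or _b are one class to them, and where a whole thing is asked for, a point or a joint stands for the part that bears it (a point fixed in the world has none). Each returns a list of dicts, best first, with "conf" (0 to 1); they miss things now and then, are a little off and sometimes report something else, mostly with a low value. They report only what shows in the picture. A call takes as long as a camera call. They do not tell look-alikes from the thing itself.
- masks_of(camera, query): "pixels" (400x640 bool, what is visible of it) and "bbox" ([left, top, width, height] in pixels, round what is visible of it).
The state is a dict: "t": time; "q": joint angles; "dq": joint speeds; "tau": joint torques, N m; "tcp_pos": TCP position; "tool_rot": TCP orientation; "wrist_force": force on the tool from outside, world axes, zero at the start; "wrist_torque": the same for the moment, N m; "width": finger opening in m; "grasp_force": force on a finger pad.
Only numpy, scipy, OpenCV 4.12 (cv2) and the standard library are available. Lean on these libraries where they do the work, as an engineer would, in place of code of your own. Each camera call takes 0.05 s, during which the arm holds its last target. There are 200 camera calls.

## Working session

There is one attempt and no reset: what is moved stays moved. The work goes in short steps, Python scripts to look and compute and a tool call to move; the robot and the scene stay as the last step left them, time stands still between calls to the robot, and variables do not carry over. Pictures are saved under pics/ and viewed, at most 10 in all, crops included, and the job is handed in when it is done.

Besides the shell and the picture viewer there is one more tool, called after "Call:" by a JSON object that holds its "name" and its "arguments", one argument or row to a line. send_rows: Moves the arm, as the interface text tells. Shifts and turns lie within -1 to 1; 1 stands for 0.5 m of shift or 2 pi rad of turn. Its arguments: {"type":"object","properties":{"moves":{"type":"array"}},"required":["moves"]}

```bash
mkdir -p pics; ls; cat > h.py <<'E'
import numpy as np, cv2
from plant import readout, get_image, camera_params, ctrl, masks_of
def K(p):
    f=200/np.tan(np.radians(p["vfov"])/2); return np.array([[f,0,p["cx"]],[0,f,p["cy"]],[0,0,1.]])
def ray(p,uv):
    n=cv2.undistortPoints(np.array(uv,float).reshape(-1,1,2),K(p),np.array(p["dist_coeffs"],float)).reshape(-1,2)
    T=np.array(p["cam_to_world"]); d=np.c_[n[:,0],-n[:,1],-np.ones(len(n))]@T[:3,:3].T
    return T[:3,3],d/np.linalg.norm(d,axis=1)[:,None]
def onz(p,uv,z):
    o,d=ray(p,uv); return o+d*((z-o[2])/d[:,2])[:,None]
def proj(p,X):
    T=np.linalg.inv(np.array(p["cam_to_world"])); c=np.atleast_2d(X)@T[:3,:3].T+T[:3,3]
    c=c*[1,-1,-1]
    return cv2.projectPoints(c,np.zeros(3),np.zeros(3),K(p),np.array(p["dist_coeffs"],float))[0].reshape(-1,2)
E
python3 - <<'E'
from h import *
a=get_image("top");pt=camera_params("top")
for q in ["hub","nut","ring","tray","screwdriver","socket","can_a","tub"]:
    for m in masks_of("top",q)[:4]:
        ys,xs=np.nonzero(m["pixels"]); c=(xs.mean(),ys.mean()); print("top",q,round(m["conf"],2),m["bbox"],np.round(c),onz(pt,[c],0.0)[0].round(3), a[m["pixels"]].mean(0).round())
b=get_image("scene")
for p in "top","scene":
    P=camera_params(p); print(np.round(P["cam_to_world"],3).tolist(),P["vfov"],P["dist_coeffs"])
cv2.imwrite("pics/a.png",np.vstack([a,b])[:,:,::-1][::1])
im=cv2.resize(np.vstack([a,b]),(480,600));cv2.imwrite("pics/a.png",cv2.cvtColor(a,cv2.COLOR_RGB2BGR));cv2.imwrite("pics/b.png",cv2.cvtColor(b,cv2.COLOR_RGB2BGR))
s=readout.get_state();print(s["t"],s["tcp_pos"],np.round(s["tool_rot"],3).tolist(),s["width"],s["wrist_force"])
E
```

```text
pics
top hub 0.92 [358.8, 252.4, 56.9, 54.8] [388. 280.] [ 0.268 -0.212  0.   ] [202. 119.  74.]
top hub 0.88 [435.8, 265.9, 54.3, 53.0] [465. 293.] [ 0.224 -0.441  0.   ] [193. 115.  73.]
top hub 0.85 [339.6, 183.8, 48.7, 47.0] [363. 209.] [ 0.488 -0.146  0.   ] [95. 92. 91.]
top nut 0.65 [464.7, 287.9, 19.2, 13.2] [475. 293.] [ 0.223 -0.473  0.   ] [141. 120. 111.]
top nut 0.41 [385.9, 271.5, 15.9, 14.1] [393. 279.] [ 0.271 -0.228  0.   ] [147. 126. 119.]
top ring 0.65 [355.6, 189.7, 20.9, 24.6] [365. 198.] [ 0.522 -0.156  0.   ] [113. 110. 109.]
top tray 0.6 [232.1, 159.4, 47.6, 65.7] [255. 191.] [0.555 0.189 0.   ] [189. 187. 182.]
top tray 0.58 [217.9, 242.2, 58.2, 66.4] [248. 275.] [0.294 0.212 0.   ] [48. 40. 38.]
top tray 0.58 [339.4, 184.0, 46.5, 47.2] [363. 208.] [ 0.49  -0.147  0.   ] [97. 93. 91.]
top screwdriver 0.59 [310.9, 188.1, 9.0, 55.7] [315. 221.] [0.455 0.003 0.   ] [82. 67. 60.]
top socket 0.55 [311.2, 152.5, 8.7, 7.3] [314. 155.] [0.668 0.    0.   ] [135. 127. 125.]
top can_a 0.82 [201.8, 102.5, 28.0, 40.9] [215. 122.] [0.787 0.32  0.   ] [154. 150. 145.]
top tub 0.72 [357.7, 197.6, 15.6, 11.5] [366. 202.] [ 0.508 -0.158  0.   ] [124. 120. 120.]
top tub 0.58 [442.0, 140.7, 30.2, 31.1] [459. 157.] [ 0.646 -0.46   0.   ] [64. 55. 52.]
[[-0.028, 0.981, -0.193, 0.262], [-1.0, -0.028, 0.002, -0.006], [-0.003, 0.193, 0.981, 1.354], [0.0, 0.0, 0.0, 1.0]] 48.92591628738457 [-0.00340882  0.          0.          0.          0.        ]
[[-0.099, -0.684, 0.723, 1.501], [0.995, -0.059, 0.081, 0.095], [-0.013, 0.727, 0.686, 1.045], [0.0, 0.0, 0.0, 1.0]] 51.954135594976876 [-0.02895167  0.          0.          0.          0.        ]
0.5 [ 0.28977802 -0.60956744  0.23126555] [[0.903, 0.429, -0.0], [0.429, -0.903, 0.0], [-0.0, -0.0, -1.0]] 0.08520773203736572 [-0.57169507 -0.33350687  0.03108354]
```

View pics/a.png

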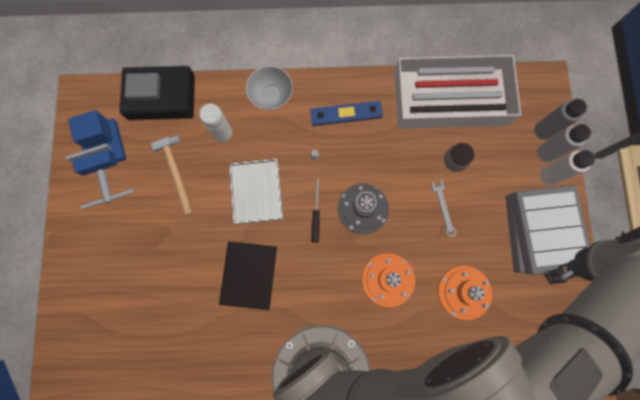

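View pics/b.png

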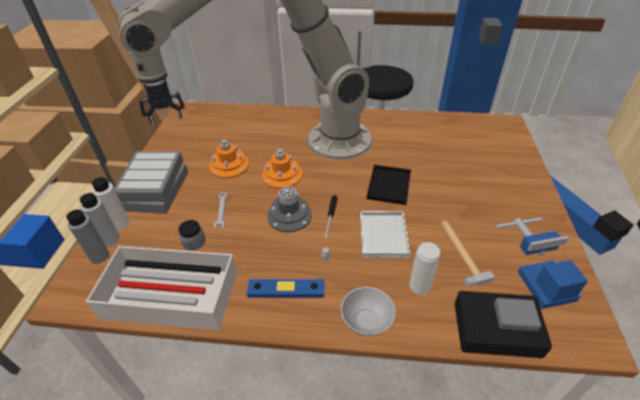

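The top picture shows the dark hub at (363,209), with orange look-alikes at (388,280) and (466,293). Tray-shaped things are the light one at (255,191) and the black one at (248,275). The light metal one fits "aluminium", and the dark hub fits "dark steel". I'll confirm both in one crop.

```bash
cat > m.py <<'E'
from h import *
from scipy.optimize import least_squares
a=get_image("top");pt=camera_params("top")
hub=[m for m in masks_of("top","hub") if abs(m["bbox"][0]-340)<10][0]
tr=[m for m in masks_of("top","tray") if abs(m["bbox"][0]-232)<10][0]
b=get_image("scene");ps=camera_params("scene")
print(proj(ps,[[.488,-.146,0],[.53,.18,0]]).round())
res={}
for q in ["hub","ring","nut","tray","screwdriver"]:
    for m in masks_of("scene",q)[:4]:
        print(q,round(m["conf"],2),np.round(m["bbox"]).tolist()); res.setdefault(q,[]).append(m)
# foot circle outline fit to both hub silhouettes: hull of model points
th=np.linspace(0,2*np.pi,72)
def cir(r,z): return np.c_[r*np.cos(th),r*np.sin(th),0*th+z]
def tbox(x,y,w):
    R=np.array([[np.cos(w),-np.sin(w)],[np.sin(w),np.cos(w)]])
    c=np.array([[.095,.075],[-.095,.075],[-.095,-.075],[.095,-.075]])@R.T+[x,y]
    return np.r_[np.c_[c,np.zeros(4)],np.c_[c,np.full(4,.022)]]
def sil(p,X):
    im=np.zeros((400,640),np.uint8);cv2.fillConvexPoly(im,np.round(cv2.convexHull(proj(p,X).astype(np.float32))*16).astype(np.int32),255,cv2.LINE_AA,4);return im/255.
def mom(mk):
    ys,xs=np.nonzero(mk>.5);return np.array([xs.mean(),ys.mean()])
M=cir(.08,0);M=np.r_[M,cir(.068,.042)]
for name,p,m in (("top",pt,hub),("scene",ps,max([m for m in res["hub"] if abs(m["bbox"][0]-268)<12],key=lambda m:m["conf"],default=None))):
    if m is None: continue
    ys,xs=np.nonzero(m["pixels"]); 
    # extremes in u give axis column
    print("hub",name,onz(p,[mom(m["pixels"])],0.02)[0].round(4),m["bbox"])
for name,p,m in (("top",pt,tr),("scene",ps,([m for m in res["tray"] if abs(m["bbox"][0]-360)<12]+[None])[0])):
    if m is None: continue
    cs=cv2.findContours(m["pixels"].astype(np.uint8),0,2)[0];r=cv2.boxPoints(cv2.minAreaRect(max(cs,key=len)))
    g=onz(p,r,.015);print("tray",name,g[:,:2].round(3).tolist(),g.mean(0).round(4))
e=np.hstack([cv2.resize(a[150:320,210:420],(420,340),interpolation=3),cv2.resize(b[170:270,250:420],(380,340),interpolation=3)])
cv2.imwrite("pics/c.png",e[:,:,::-1])
E
python3 m.py
```

```text
[[289. 216.]
 [381. 230.]]
hub 0.85 [261.0, 150.0, 40.0, 39.0]
hub 0.76 [208.0, 136.0, 42.0, 43.0]
hub 0.65 [269.0, 190.0, 42.0, 41.0]
ring 0.65 [269.0, 186.0, 45.0, 48.0]
ring 0.52 [280.0, 186.0, 18.0, 19.0]
nut 0.62 [220.0, 140.0, 10.0, 11.0]
nut 0.39 [282.0, 187.0, 13.0, 11.0]
tray 0.9 [367.0, 168.0, 45.0, 36.0]
tray 0.79 [360.0, 212.0, 49.0, 46.0]
tray 0.15 [270.0, 190.0, 41.0, 42.0]
screwdriver 0.47 [325.0, 194.0, 12.0, 42.0]
hub top [ 0.4848 -0.1446  0.02  ] [340.3, 185.7, 47.0, 47.1]
hub scene [ 0.264  -0.2108  0.02  ] [261.4, 150.3, 39.6, 39.0]
tray top [[0.641, 0.273], [0.651, 0.119], [0.46, 0.104], [0.451, 0.254]] [0.5506 0.1875 0.015 ]
tray scene [[0.395, 0.122], [0.181, 0.136], [0.201, 0.298], [0.41, 0.27]] [0.2968 0.2066 0.015 ]
```

View pics/c.png

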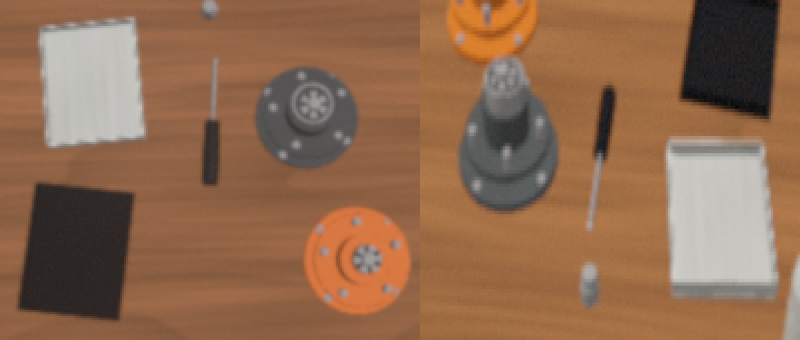

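The crop confirms both. The light aluminium tray is open, with walls, and its long side runs roughly along x. The dark hub carries the ring and nut. Now I'll move above the hub.

Call:
{"name": "send_rows", "arguments": {
  "moves": [
    {"tz": -0.06},
    {"tx": 0.054,"ty": -0.048,"tz": -0.01},
    {"tx": 0.054,"ty": -0.048,"tz": -0.01},
    {"tx": 0.054,"ty": -0.048,"tz": -0.01},
    {"tx": 0.054,"ty": -0.048,"tz": -0.01},
    {"tx": 0.054,"ty": -0.048,"tz": -0.01},
    {"tx": 0.054,"ty": -0.048,"tz": -0.01},
    {"tx": 0.054,"ty": -0.048,"tz": -0.01}
  ]
}}

```text
invalid input at $.moves[0]: expected keys tx, ty, tz, rx, ry, rz, hand
```

Call:
{"name": "send_rows", "arguments": {
  "moves": [
    {"tx": 0.054,"ty": -0.048},
    {"tx": 0.054,"ty": -0.048},
    {"tx": 0.054,"ty": -0.048},
    {"tx": 0.054,"ty": -0.048},
    {"tx": 0.054,"ty": -0.048},
    {},
    {}
  ]
}}

```text
invalid input at $.moves[0]: expected keys tx, ty, tz, rx, ry, rz, hand
```

```bash
cat > w.py <<'E'
from h import *
import sys
s=readout.get_state();R=np.array(s["tool_rot"]);T=np.array(s["tcp_pos"])
p=camera_params("wrist");a=get_image("wrist")
print(s["t"],T.round(4),R.round(3).tolist(),"q",np.round(s["q"],2),"w",round(s["width"],4))
C=np.array(p["cam_to_world"]);print("cam in tool",(R.T@(C[:3,3]-T)).round(4),"view",(-C[:3,2]).round(3),"up",C[:3,1].round(2))
for q in ["ring","nut","hub"]:
    for m in masks_of("wrist",q)[:3]:
        ys,xs=np.nonzero(m["pixels"]);b=m["bbox"];print(q,round(m["conf"],2),np.round(b).tolist(),"cen",xs.mean().round(1),ys.mean().round(1))
        for z in (.09,.118): print("   ",z,onz(p,[(xs.mean(),ys.mean()),(b[0]+b[2]/2,b[1]+b[3]/2)],z).round(4)[:,:2].tolist())
cv2.imwrite("pics/%s.png"%sys.argv[1],a[:,:,::-1]);np.save(sys.argv[1]+".npy",{"p":p,"R":R,"T":T},allow_pickle=True)
E
python3 w.py w1
```

```text
0.95 [ 0.2898 -0.6096  0.2313] [[0.903, 0.429, 0.0], [0.429, -0.903, 0.0], [0.0, -0.0, -1.0]] q [ 0.98  0.43  0.07  1.61 -0.03  1.11 -0.07] w 0.0855
cam in tool [ 0.0804  0.0009 -0.1424] view [-0.283 -0.134 -0.95 ] up [ 0.86  0.41 -0.31]
nut 0.92 [57.0, 136.0, 69.0, 53.0] cen 96.0 160.4
    0.09 [[0.2229, -0.433], [0.2198, -0.4302]]
    0.118 [[0.2367, -0.4471], [0.2339, -0.4446]]
hub 0.87 [0.0, 0.0, 26.0, 76.0] cen 10.5 32.3
    0.09 [[0.2926, -0.3482], [0.2893, -0.351]]
    0.118 [[0.2996, -0.3707], [0.2966, -0.3732]]
hub 0.64 [56.0, 60.0, 170.0, 154.0] cen 142.3 138.5
    0.09 [[0.2574, -0.4634], [0.2586, -0.4622]]
    0.118 [[0.2678, -0.4745], [0.2689, -0.4734]]
```

View pics/w1.png

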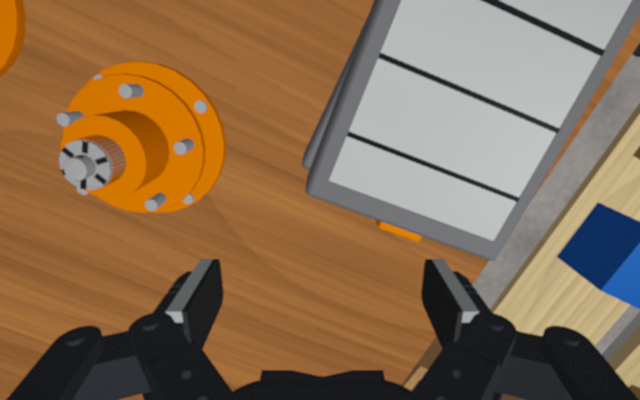

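The moves were refused because every key is needed; the view still shows an orange hub at (140,140). I'll resend with full rows.

Call:
{"name": "send_rows", "arguments": {
  "moves": [
    {"tx": 0,"ty": 0,"tz": -0.06,"rx": 0,"ry": 0,"rz": 0,"hand": 1},
    {"tx": 0.054,"ty": -0.048,"tz": -0.01,"rx": 0,"ry": 0,"rz": 0,"hand": 1},
    {"tx": 0.054,"ty": -0.048,"tz": -0.01,"rx": 0,"ry": 0,"rz": 0,"hand": 1},
    {"tx": 0.054,"ty": -0.048,"tz": -0.01,"rx": 0,"ry": 0,"rz": 0,"hand": 1},
    {"tx": 0.054,"ty": -0.048,"tz": -0.01,"rx": 0,"ry": 0,"rz": 0,"hand": 1},
    {"tx": 0.054,"ty": -0.048,"tz": -0.01,"rx": 0,"ry": 0,"rz": 0,"hand": 1},
    {"tx": 0.054,"ty": -0.048,"tz": -0.01,"rx": 0,"ry": 0,"rz": 0,"hand": 1},
    {"tx": 0.054,"ty": -0.048,"tz": 0,"rx": 0,"ry": 0,"rz": 0,"hand": 1}
  ]
}}

```text
t: 1.82
tcp_pos: [0.389, -0.3753, 0.2925]
tool_rot: [[0.903, 0.429, 0.001], [0.429, -0.903, -0.001], [0.001, 0.002, -1.0]]
wrist_force: [0.9, -0.6, 0.5]
width: 0.0857
grasp_force: 0.0
```

Call:
{"name": "send_rows", "arguments": {
  "moves": [
    {"tx": 0.054,"ty": -0.048,"tz": 0,"rx": 0,"ry": 0,"rz": 0,"hand": 1},
    {"tx": 0.054,"ty": -0.048,"tz": 0,"rx": 0,"ry": 0,"rz": 0,"hand": 1},
    {"tx": 0.054,"ty": -0.048,"tz": 0,"rx": 0,"ry": 0,"rz": 0,"hand": 1},
    {"tx": 0.054,"ty": -0.048,"tz": 0,"rx": 0,"ry": 0,"rz": 0,"hand": 1},
    {"tx": 0.054,"ty": -0.048,"tz": 0,"rx": 0,"ry": 0,"rz": 0,"hand": 1},
    {"tx": 0,"ty": 0,"tz": 0,"rx": 0,"ry": 0,"rz": 0,"hand": 1},
    {"tx": 0,"ty": 0,"tz": 0,"rx": 0,"ry": 0,"rz": 0,"hand": 1}
  ]
}}

```text
t: 2.4
tcp_pos: [0.4595, -0.2085, 0.2915]
tool_rot: [[0.902, 0.433, 0.0], [0.433, -0.902, 0.0], [0.0, 0.0, -1.0]]
wrist_force: [0.1, -1.2, -0.2]
width: 0.0856
grasp_force: 0.0
```

```bash
python3 w.py w2
```

```text
2.4 [ 0.4595 -0.2085  0.2915] [[0.902, 0.433, 0.0], [0.433, -0.902, 0.0], [0.0, 0.0, -1.0]] q [ 0.48  0.1  -0.19  1.9   0.02  1.14 -0.85] w 0.0856
cam in tool [ 0.0804  0.0009 -0.1424] view [-0.282 -0.136 -0.95 ] up [ 0.86  0.41 -0.31]
ring 0.83 [238.0, 68.0, 69.0, 70.0] cen 267.8 105.2
    0.09 [[0.4874, -0.1388], [0.4912, -0.1422]]
    0.118 [[0.4911, -0.1417], [0.4946, -0.1448]]
ring 0.55 [218.0, 29.0, 135.0, 137.0] cen 285.9 95.2
    0.09 [[0.5033, -0.1507], [0.5011, -0.1511]]
    0.118 [[0.5057, -0.1526], [0.5037, -0.153]]
nut 0.58 [252.0, 80.0, 44.0, 51.0] cen 273.4 105.8
    0.09 [[0.4892, -0.1438], [0.4898, -0.1446]]
    0.118 [[0.4927, -0.1463], [0.4933, -0.147]]
hub 0.8 [217.0, 28.0, 133.0, 139.0] cen 286.2 95.2
    0.09 [[0.5035, -0.1509], [0.5008, -0.1494]]
    0.118 [[0.5058, -0.1528], [0.5034, -0.1515]]
hub 0.62 [338.0, 303.0, 105.0, 89.0] cen 390.5 342.2
    0.09 [[0.2939, -0.3812], [0.287, -0.3856]]
    0.118 [[0.3133, -0.3644], [0.3069, -0.3684]]
hub 0.57 [208.0, 213.0, 113.0, 121.0] cen 264.6 270.7
    0.09 [[0.3194, -0.2056], [0.3162, -0.2072]]
    0.118 [[0.3368, -0.2031], [0.3338, -0.2046]]
```

View pics/w2.png

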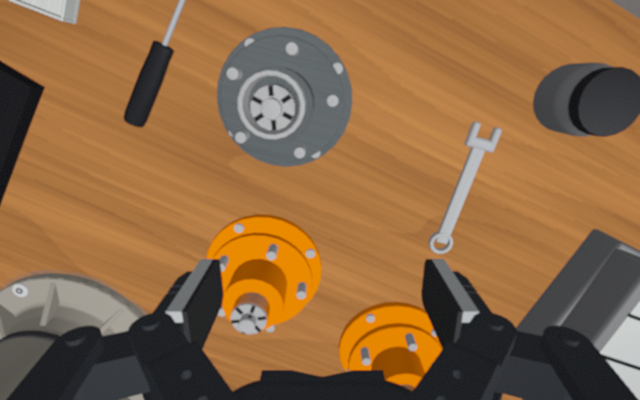

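The picture shows the dark hub at (284,97) with the ring and nut at (272,104). I'll move over the ring for a closer second view.

Call:
{"name": "send_rows", "arguments": {
  "moves": [
    {"tx": 0.038,"ty": -0.028,"tz": 0.03,"rx": 0,"ry": 0,"rz": 0,"hand": 1},
    {"tx": 0.038,"ty": -0.028,"tz": 0.04,"rx": 0,"ry": 0,"rz": 0,"hand": 1},
    {"tx": 0.038,"ty": -0.029,"tz": 0.05,"rx": 0,"ry": 0,"rz": 0,"hand": 1},
    {"tx": 0,"ty": 0,"tz": 0.05,"rx": 0,"ry": 0,"rz": 0,"hand": 1},
    {"tx": 0,"ty": 0,"tz": 0,"rx": 0,"ry": 0,"rz": 0,"hand": 1},
    {"tx": 0,"ty": 0,"tz": 0,"rx": 0,"ry": 0,"rz": 0,"hand": 1},
    {"tx": 0,"ty": 0,"tz": 0,"rx": 0,"ry": 0,"rz": 0,"hand": 1}
  ]
}}

```text
t: 3.18
tcp_pos: [0.4921, -0.1489, 0.2075]
tool_rot: [[0.904, 0.428, 0.001], [0.428, -0.904, -0.0], [0.0, 0.001, -1.0]]
wrist_force: [0.1, -0.2, 1.1]
width: 0.0857
grasp_force: 0.0
```

```bash
python3 w.py w3
```

```text
3.1833 [ 0.4921 -0.1489  0.2075] [[0.904, 0.428, 0.001], [0.428, -0.904, -0.0], [0.0, 0.001, -1.0]] q [ 0.39  0.2  -0.25  1.98  0.06  0.97 -1.02] w 0.0857
cam in tool [ 0.0804  0.0009 -0.1424] view [-0.282 -0.134 -0.95 ] up [ 0.86  0.41 -0.31]
ring 0.89 [272.0, 146.0, 84.0, 94.0] cen 312.3 190.0
    0.09 [[0.4866, -0.1443], [0.4851, -0.1464]]
    0.118 [[0.495, -0.1412], [0.4937, -0.1431]]
nut 0.78 [288.0, 161.0, 57.0, 62.0] cen 315.5 190.5
    0.09 [[0.4872, -0.1468], [0.486, -0.1477]]
    0.118 [[0.4956, -0.1434], [0.4945, -0.1442]]
hub 0.72 [222.0, 282.0, 134.0, 109.0] cen 286.6 334.9
    0.09 [[0.3511, -0.1812], [0.3509, -0.1835]]
    0.118 [[0.3742, -0.1741], [0.374, -0.1762]]
hub 0.62 [403.0, 381.0, 18.0, 10.0] cen 411.0 384.2
    0.09 [[0.3484, -0.313], [0.3469, -0.3147]]
    0.118 [[0.3718, -0.2917], [0.3704, -0.2932]]
hub 0.31 [489.0, 183.0, 81.0, 134.0] cen 525.6 244.0
    0.09 [[0.5194, -0.3241], [0.5162, -0.3302]]
    0.118 [[0.5243, -0.3016], [0.5214, -0.3071]]
```

View pics/w3.png

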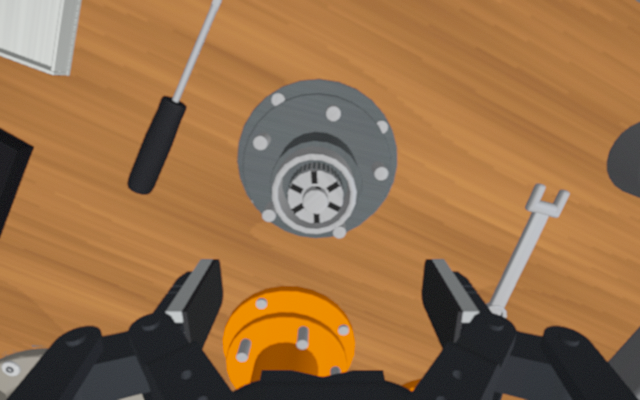

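The picture shows the dark hub at (317,158), with the ring rim centred near (314.5,193). I'll triangulate it with a silhouette fit of the ring (circles at its top and bottom) in both wrist views.

```bash
cat > fit.py <<'E'
from h import *
from scipy.optimize import minimize
V=[]
for n in ("w2","w3"):
    d=np.load(n+".npy",allow_pickle=True).item();g=cv2.GaussianBlur(cv2.imread("pics/%s.png"%n,0),(3,3),0).astype(float)
    gx,gy=cv2.Sobel(g,6,1,0),cv2.Sobel(g,6,0,1); V.append((d["p"],g))
th=np.linspace(0,2*np.pi,180,endpoint=False)
def cir(c,r): return np.c_[c[0]+r*np.cos(th),c[1]+r*np.sin(th),0*th+c[2]]
samp=lambda g,uv: cv2.remap(g.astype(np.float32),uv[:,0].astype(np.float32),uv[:,1].astype(np.float32),1).ravel()
def score(c,vs=V):  # rim is a bright annulus between r=25.5 and 30 mm
    s=0
    for p,g in vs:
        v=[samp(g,proj(p,cir(c,r))) for r in (.0235,.0278,.0325)]
        s+=(v[1]-.5*v[0]-.5*v[2]).mean()
    return -s
def best(vs,z=None):
    o=[]
    for zz in ([z] if z else np.arange(.104,.133,.004)):
        for x in np.arange(.480,.504,.004):
            for y in np.arange(-.158,-.134,.004): o.append((score((x,y,zz),vs),x,y,zz))
    b=min(o)
    if z: r=minimize(lambda q:score((*q,z),vs),b[1:3],method="Nelder-Mead",options=dict(initial_simplex=[[b[1],b[2]],[b[1]+.002,b[2]],[b[1],b[2]+.002]]))
    else: r=minimize(lambda q:score(q,vs),b[1:],method="Nelder-Mead",options=dict(initial_simplex=np.array(b[1:])+np.r_[np.zeros((1,3)),np.eye(3)*.002]))
    return r.x.round(4),round(r.fun,1)
print("both",best(V)); print("w2@.118",best(V[:1],.118)); print("w3@.118",best(V[1:],.118))
E
python3 fit.py
```

```text
both (array([ 0.4916, -0.1441,  0.1152]), np.float64(-144.6))
w2@.118 (array([ 0.4921, -0.1442]), np.float64(-69.0))
w3@.118 (array([ 0.4923, -0.1439]), np.float64(-72.7))
```

Call:
{"name": "send_rows", "arguments": {
  "moves": [
    {"tx": 0.004,"ty": -0.009,"tz": 0.03,"rx": 0,"ry": 0,"rz": 0,"hand": 1},
    {"tx": 0,"ty": 0,"tz": 0.04,"rx": 0,"ry": 0,"rz": 0,"hand": 1},
    {"tx": 0,"ty": 0,"tz": 0.05,"rx": 0,"ry": 0,"rz": 0,"hand": 1},
    {"tx": 0,"ty": 0,"tz": 0.03,"rx": 0,"ry": 0,"rz": 0,"hand": 1},
    {"tx": 0,"ty": 0,"tz": 0,"rx": 0,"ry": 0,"rz": 0,"hand": 1},
    {"tx": 0,"ty": 0,"tz": 0,"rx": 0,"ry": 0,"rz": 0,"hand": 1},
    {"tx": 0,"ty": 0,"tz": 0,"rx": 0,"ry": 0,"rz": 0,"hand": 1}
  ]
}}

```text
t: 3.97
tcp_pos: [0.4926, -0.1429, 0.1326]
tool_rot: [[0.903, 0.429, 0.002], [0.429, -0.903, -0.0], [0.001, 0.001, -1.0]]
wrist_force: [0.3, 0.1, 0.3]
width: 0.0856
grasp_force: 0.0
```

Call:
{"name": "send_rows", "arguments": {
  "moves": [
    {"tx": -0.002,"ty": 0.002,"tz": 0.03,"rx": 0,"ry": 0,"rz": 0,"hand": 1},
    {"tx": 0,"ty": 0,"tz": 0.03,"rx": 0,"ry": 0,"rz": 0,"hand": 1},
    {"tx": 0,"ty": 0,"tz": 0.023,"rx": 0,"ry": 0,"rz": 0,"hand": 1},
    {"tx": 0,"ty": 0,"tz": 0,"rx": 0,"ry": 0,"rz": 0,"hand": 1},
    {"tx": 0,"ty": 0,"tz": 0,"rx": 0,"ry": 0,"rz": 0,"hand": 1},
    {"tx": 0,"ty": 0,"tz": 0,"rx": 0,"ry": 0,"rz": 0,"hand": 1}
  ]
}}

```text
t: 4.47
tcp_pos: [0.492, -0.144, 0.0908]
tool_rot: [[0.903, 0.429, 0.001], [0.429, -0.903, -0.0], [0.001, 0.001, -1.0]]
wrist_force: [0.0, -0.5, -0.2]
width: 0.0852
grasp_force: 0.0
```

Call:
{"name": "send_rows", "arguments": {
  "moves": [
    {"tx": 0,"ty": 0,"tz": 0,"rx": 0,"ry": 0,"rz": 0,"hand": 0},
    {"tx": 0,"ty": 0,"tz": 0,"rx": 0,"ry": 0,"rz": 0,"hand": 0},
    {"tx": 0,"ty": 0,"tz": 0,"rx": 0,"ry": 0,"rz": 0,"hand": 0},
    {"tx": 0,"ty": 0,"tz": 0,"rx": 0,"ry": 0,"rz": 0,"hand": 0},
    {"tx": 0,"ty": 0,"tz": 0,"rx": 0,"ry": 0,"rz": 0,"hand": 0},
    {"tx": 0,"ty": 0,"tz": 0,"rx": 0,"ry": 0,"rz": 0,"hand": 0}
  ]
}}

```text
t: 4.97
tcp_pos: [0.4919, -0.144, 0.0911]
tool_rot: [[0.903, 0.429, 0.001], [0.429, -0.903, -0.0], [0.001, 0.001, -1.0]]
wrist_force: [-6.6, 1.2, 17.6]
width: 0.0585
grasp_force: 60.3
```

Call:
{"name": "send_rows", "arguments": {
  "moves": [
    {"tx": 0,"ty": 0,"tz": -0.006,"rx": 0,"ry": 0,"rz": 0,"hand": -1},
    {"tx": 0,"ty": 0,"tz": -0.006,"rx": 0,"ry": 0,"rz": 0,"hand": -1},
    {"tx": 0,"ty": 0,"tz": -0.006,"rx": 0,"ry": 0,"rz": 0,"hand": -1},
    {"tx": 0,"ty": 0,"tz": -0.006,"rx": 0,"ry": 0,"rz": 0,"hand": -1},
    {"tx": 0,"ty": 0,"tz": 0,"rx": 0,"ry": 0,"rz": 0,"hand": -1}
  ]
}}

```text
t: 5.38
tcp_pos: [0.4917, -0.144, 0.1024]
tool_rot: [[0.903, 0.429, 0.001], [0.429, -0.903, -0.0], [0.001, 0.0, -1.0]]
wrist_force: [0.1, 0.1, -1.7]
width: 0.0589
grasp_force: 64.5
```

The wrist carries the ring (-1.7 N). Next: lift and carry it to the tray.

Call:
{"name": "send_rows", "arguments": {
  "moves": [
    {"tx": 0,"ty": 0,"tz": -0.05,"rx": 0,"ry": 0,"rz": 0,"hand": -1},
    {"tx": 0,"ty": 0,"tz": -0.06,"rx": 0,"ry": 0,"rz": 0,"hand": -1},
    {"tx": 0,"ty": 0,"tz": -0.05,"rx": 0,"ry": 0,"rz": 0,"hand": -1},
    {"tx": 0.02,"ty": -0.03,"tz": 0,"rx": 0,"ry": 0,"rz": 0,"hand": -1},
    {"tx": 0.04,"ty": -0.055,"tz": 0,"rx": 0,"ry": 0,"rz": 0,"hand": -1},
    {"tx": 0.04,"ty": -0.055,"tz": 0,"rx": 0,"ry": 0,"rz": 0,"hand": -1},
    {"tx": 0.04,"ty": -0.055,"tz": 0,"rx": 0,"ry": 0,"rz": 0,"hand": -1},
    {"tx": 0.04,"ty": -0.055,"tz": 0,"rx": 0,"ry": 0,"rz": 0,"hand": -1}
  ]
}}

```text
t: 6.05
tcp_pos: [0.519, 0.009, 0.1819]
tool_rot: [[0.903, 0.429, 0.0], [0.429, -0.903, -0.0], [0.0, 0.0, -1.0]]
wrist_force: [0.6, -0.2, -2.3]
width: 0.058
grasp_force: 65.6
```

Call:
{"name": "send_rows", "arguments": {
  "moves": [
    {"tx": 0.04,"ty": -0.055,"tz": 0,"rx": 0,"ry": 0,"rz": 0,"hand": -1},
    {"tx": 0.04,"ty": -0.055,"tz": 0,"rx": 0,"ry": 0,"rz": 0,"hand": -1},
    {"tx": 0.04,"ty": -0.055,"tz": 0,"rx": 0,"ry": 0,"rz": 0,"hand": -1},
    {"tx": 0.04,"ty": -0.055,"tz": 0,"rx": 0,"ry": 0,"rz": 0,"hand": -1},
    {"tx": 0.03,"ty": -0.04,"tz": 0,"rx": 0,"ry": 0,"rz": 0,"hand": -1},
    {"tx": 0,"ty": 0,"tz": 0,"rx": 0,"ry": 0,"rz": 0,"hand": -1},
    {"tx": 0,"ty": 0,"tz": 0,"rx": 0,"ry": 0,"rz": 0,"hand": -1}
  ]
}}

```text
t: 6.63
tcp_pos: [0.5487, 0.1675, 0.1815]
tool_rot: [[0.902, 0.432, -0.001], [0.432, -0.902, 0.0], [-0.0, -0.001, -1.0]]
wrist_force: [0.1, -1.1, -2.4]
width: 0.0585
grasp_force: 65.6
```

```bash
cat > tr.py <<'E'
from h import *
s=readout.get_state();R=np.array(s["tool_rot"]);T=np.array(s["tcp_pos"]);print(s["t"],T.round(4),s["wrist_force"],s["width"])
for c in ("top","wrist","scene"):
    p=camera_params(c);a=get_image(c)
    for m in masks_of(c,"tray")[:3]:
        k=max(cv2.findContours(m["pixels"].astype(np.uint8),0,2)[0],key=len);r=cv2.boxPoints(cv2.minAreaRect(k));g=onz(p,r,.015)
        print(c,round(m["conf"],2),np.round(m["bbox"]).tolist(),g[:,:2].round(3).tolist(),g.mean(0).round(3)[:2])
    for m in masks_of(c,"ring")[:2]: print(c,"ring",round(m["conf"],2),np.round(m["bbox"]).tolist())
    if c=="wrist": cv2.imwrite("pics/t1.png",a[:,:,::-1])
E
python3 tr.py
```

```text
6.6333 [0.5487 0.1675 0.1815] [ 0.05980984 -1.0814597  -2.40582794] 0.05845916482024872
top 0.69 [430.0, 179.0, 26.0, 54.0] [[0.56, -0.358], [0.572, -0.394], [0.418, -0.435], [0.407, -0.401]] [ 0.489 -0.397]
top 0.64 [233.0, 207.0, 8.0, 19.0] [[0.502, 0.267], [0.508, 0.248], [0.456, 0.23], [0.45, 0.25]] [0.479 0.249]
top 0.62 [221.0, 241.0, 51.0, 67.0] [[0.212, 0.299], [0.401, 0.271], [0.372, 0.118], [0.185, 0.149]] [0.292 0.209]
wrist 0.92 [132.0, 250.0, 143.0, 150.0] [[0.327, 0.284], [0.413, 0.273], [0.404, 0.216], [0.315, 0.224]] [0.365 0.249]
wrist 0.78 [189.0, 15.0, 234.0, 255.0] [[0.45, 0.265], [0.643, 0.27], [0.663, 0.12], [0.463, 0.084]] [0.555 0.185]
wrist ring 0.72 [248.0, 198.0, 152.0, 159.0]
scene 0.82 [360.0, 215.0, 49.0, 45.0] [[0.458, 0.108], [0.443, 0.278], [0.653, 0.268], [0.667, 0.116]] [0.555 0.192]
scene 0.6 [370.0, 169.0, 42.0, 36.0] [[0.399, 0.199], [0.195, 0.279], [0.246, 0.335], [0.44, 0.251]] [0.32  0.266]
scene ring 0.78 [373.0, 183.0, 17.0, 19.0]
```

View pics/t1.png

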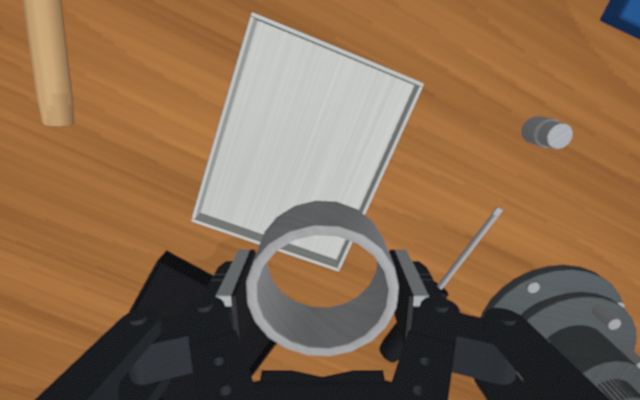

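The tray centre is about (0.554, 0.188), seen in the picture with corners (253,14), (422,85), (339,269) and (193,220). The ring is held squarely. Lowering.

Call:
{"name": "send_rows", "arguments": {
  "moves": [
    {"tx": 0.026,"ty": -0.033,"tz": 0.02,"rx": 0,"ry": 0,"rz": 0,"hand": -1},
    {"tx": 0,"ty": 0,"tz": 0.05,"rx": 0,"ry": 0,"rz": 0,"hand": -1},
    {"tx": 0,"ty": 0,"tz": 0.06,"rx": 0,"ry": 0,"rz": 0,"hand": -1},
    {"tx": 0,"ty": 0,"tz": 0.06,"rx": 0,"ry": 0,"rz": 0,"hand": -1},
    {"tx": 0,"ty": 0,"tz": 0.06,"rx": 0,"ry": 0,"rz": 0,"hand": -1},
    {"tx": 0,"ty": 0,"tz": 0.04,"rx": 0,"ry": 0,"rz": 0,"hand": -1},
    {"tx": 0,"ty": 0,"tz": 0.02,"rx": 0,"ry": 0,"rz": 0,"hand": -1},
    {"tx": 0,"ty": 0,"tz": 0,"rx": 0,"ry": 0,"rz": 0,"hand": -1}
  ]
}}

```text
t: 7.75
tcp_pos: [0.5525, 0.1858, 0.0249]
tool_rot: [[0.903, 0.429, -0.003], [0.429, -0.903, -0.001], [-0.003, -0.0, -1.0]]
wrist_force: [-0.6, -0.1, -2.5]
width: 0.0587
grasp_force: 65.5
```

Call:
{"name": "send_rows", "arguments": {
  "moves": [
    {"tx": 0,"ty": 0,"tz": 0.01,"rx": 0,"ry": 0,"rz": 0,"hand": -1},
    {"tx": 0,"ty": 0,"tz": 0.006,"rx": 0,"ry": 0,"rz": 0,"hand": -1},
    {"tx": 0,"ty": 0,"tz": 0,"rx": 0,"ry": 0,"rz": 0,"hand": -1},
    {"tx": 0,"ty": 0,"tz": 0,"rx": 0,"ry": 0,"rz": 0,"hand": -1}
  ]
}}

```text
t: 8.08
tcp_pos: [0.5542, 0.1864, 0.0197]
tool_rot: [[0.903, 0.429, 0.001], [0.429, -0.903, 0.0], [0.001, 0.0, -1.0]]
wrist_force: [-0.4, -0.8, -0.9]
width: 0.0583
grasp_force: 65.6
```

Call:
{"name": "send_rows", "arguments": {
  "moves": [
    {"tx": 0,"ty": 0,"tz": 0.008,"rx": 0,"ry": 0,"rz": 0,"hand": -1},
    {"tx": 0,"ty": 0,"tz": 0.006,"rx": 0,"ry": 0,"rz": 0,"hand": -1},
    {"tx": 0,"ty": 0,"tz": 0.004,"rx": 0,"ry": 0,"rz": 0,"hand": -1},
    {"tx": 0,"ty": 0,"tz": 0,"rx": 0,"ry": 0,"rz": 0,"hand": -1},
    {"tx": 0,"ty": 0,"tz": 0,"rx": 0,"ry": 0,"rz": 0,"hand": -1}
  ]
}}

```text
t: 8.5
tcp_pos: [0.5536, 0.1863, 0.0097]
tool_rot: [[0.903, 0.429, -0.0], [0.429, -0.903, -0.0], [-0.0, -0.0, -1.0]]
wrist_force: [0.2, -1.0, -0.3]
width: 0.0587
grasp_force: 65.6
```

Call:
{"name": "send_rows", "arguments": {
  "moves": [
    {"tx": 0,"ty": 0,"tz": 0.004,"rx": 0,"ry": 0,"rz": 0,"hand": -1},
    {"tx": 0,"ty": 0,"tz": 0.004,"rx": 0,"ry": 0,"rz": 0,"hand": -1},
    {"tx": 0,"ty": 0,"tz": 0,"rx": 0,"ry": 0,"rz": 0,"hand": -1},
    {"tx": 0,"ty": 0,"tz": 0,"rx": 0,"ry": 0,"rz": 0,"hand": -1}
  ]
}}

```text
t: 8.83
tcp_pos: [0.5536, 0.1862, 0.0057]
tool_rot: [[0.903, 0.429, -0.0], [0.429, -0.903, -0.0], [-0.0, -0.0, -1.0]]
wrist_force: [-0.1, -0.3, -1.4]
width: 0.0588
grasp_force: 65.6
```

Call:
{"name": "send_rows", "arguments": {
  "moves": [
    {"tx": 0,"ty": 0,"tz": 0.002,"rx": 0,"ry": 0,"rz": 0,"hand": -1},
    {"tx": 0,"ty": 0,"tz": 0.001,"rx": 0,"ry": 0,"rz": 0,"hand": -1},
    {"tx": 0,"ty": 0,"tz": 0,"rx": 0,"ry": 0,"rz": 0,"hand": -1},
    {"tx": 0,"ty": 0,"tz": 0,"rx": 0,"ry": 0,"rz": 0,"hand": -1}
  ]
}}

```text
t: 9.17
tcp_pos: [0.5537, 0.1863, 0.0043]
tool_rot: [[0.903, 0.429, 0.0], [0.429, -0.903, 0.0], [0.0, -0.0, -1.0]]
wrist_force: [-0.4, 1.0, -1.9]
width: 0.0585
grasp_force: 65.6
```

Call:
{"name": "send_rows", "arguments": {
  "moves": [
    {"tx": 0,"ty": 0,"tz": 0.002,"rx": 0,"ry": 0,"rz": 0,"hand": -1},
    {"tx": 0,"ty": 0,"tz": 0.001,"rx": 0,"ry": 0,"rz": 0,"hand": -1},
    {"tx": 0,"ty": 0,"tz": 0,"rx": 0,"ry": 0,"rz": 0,"hand": -1},
    {"tx": 0,"ty": 0,"tz": 0,"rx": 0,"ry": 0,"rz": 0,"hand": -1}
  ]
}}

```text
t: 9.5
tcp_pos: [0.5538, 0.1863, 0.0042]
tool_rot: [[0.903, 0.429, 0.001], [0.429, -0.903, -0.0], [0.0, 0.001, -1.0]]
wrist_force: [-9.6, -3.7, 24.6]
width: 0.0585
grasp_force: 68.1
```

It touches the floor. Release, rise, and look.

Call:
{"name": "send_rows", "arguments": {
  "moves": [
    {"tx": 0,"ty": 0,"tz": -0.002,"rx": 0,"ry": 0,"rz": 0,"hand": -1},
    {"tx": 0,"ty": 0,"tz": 0,"rx": 0,"ry": 0,"rz": 0,"hand": 1},
    {"tx": 0,"ty": 0,"tz": 0,"rx": 0,"ry": 0,"rz": 0,"hand": 1},
    {"tx": 0,"ty": 0,"tz": 0,"rx": 0,"ry": 0,"rz": 0,"hand": 1},
    {"tx": 0,"ty": 0,"tz": 0,"rx": 0,"ry": 0,"rz": 0,"hand": 1},
    {"tx": 0,"ty": 0,"tz": 0,"rx": 0,"ry": 0,"rz": 0,"hand": 1}
  ]
}}

```text
t: 10.0
tcp_pos: [0.5537, 0.1863, 0.0037]
tool_rot: [[0.903, 0.429, -0.0], [0.429, -0.903, 0.0], [-0.0, -0.0, -1.0]]
wrist_force: [0.9, 0.5, -0.5]
width: 0.0853
grasp_force: 0.0
```

Call:
{"name": "send_rows", "arguments": {
  "moves": [
    {"tx": 0,"ty": 0,"tz": -0.02,"rx": 0,"ry": 0,"rz": 0,"hand": 1},
    {"tx": 0,"ty": 0,"tz": -0.06,"rx": 0,"ry": 0,"rz": 0,"hand": 1},
    {"tx": 0,"ty": 0,"tz": -0.07,"rx": 0,"ry": 0,"rz": 0,"hand": 1},
    {"tx": 0,"ty": 0,"tz": -0.07,"rx": 0,"ry": 0,"rz": 0,"hand": 1},
    {"tx": 0,"ty": 0,"tz": -0.07,"rx": 0,"ry": 0,"rz": 0,"hand": 1},
    {"tx": 0,"ty": 0,"tz": -0.07,"rx": 0,"ry": 0,"rz": 0,"hand": 1},
    {"tx": 0,"ty": 0,"tz": -0.04,"rx": 0,"ry": 0,"rz": 0,"hand": 1}
  ]
}}

```text
t: 10.58
tcp_pos: [0.5544, 0.1869, 0.2087]
tool_rot: [[0.903, 0.43, 0.004], [0.43, -0.903, 0.002], [0.004, 0.0, -1.0]]
wrist_force: [1.0, 0.2, 0.5]
width: 0.0852
grasp_force: 0.0
```

```bash
python3 w.py t2 | grep -v nut
```

```text
10.5833 [0.5544 0.1869 0.2087] [[0.903, 0.43, 0.004], [0.43, -0.903, 0.002], [0.004, 0.0, -1.0]] q [-0.1   0.33 -0.41  1.82  0.15  1.02 -1.7 ] w 0.0852
cam in tool [ 0.0804  0.0009 -0.1424] view [-0.279 -0.133 -0.951] up [ 0.86  0.41 -0.31]
ring 0.72 [293.0, 133.0, 59.0, 65.0] cen 321.2 167.6
    0.09 [[0.5681, 0.1929], [0.5698, 0.1929]]
    0.118 [[0.5744, 0.1959], [0.5759, 0.1958]]
    0.09 [[0.4995, -0.1763], [0.4992, -0.1756]]
    0.118 [[0.5132, -0.1338], [0.5128, -0.1332]]
hub 0.58 [489.0, 266.0, 151.0, 134.0] cen 569.1 310.9
    0.09 [[0.5444, -0.0646], [0.5232, -0.0759]]
    0.118 [[0.5532, -0.0341], [0.5343, -0.0442]]
```

View pics/t2.png

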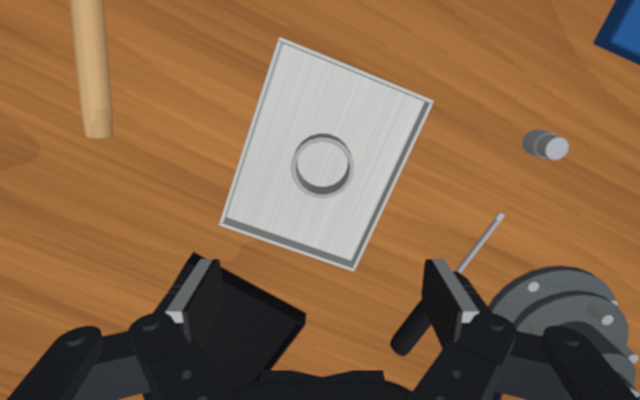

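The ring lies flat in the tray, centred at (322,165). Back to the hub.

Call:
{"name": "send_rows", "arguments": {
  "moves": [
    {"tx": -0.02,"ty": 0.025,"tz": 0,"rx": 0,"ry": 0,"rz": 0,"hand": 1},
    {"tx": -0.04,"ty": 0.055,"tz": 0,"rx": 0,"ry": 0,"rz": 0,"hand": 1},
    {"tx": -0.04,"ty": 0.055,"tz": 0,"rx": 0,"ry": 0,"rz": 0,"hand": 1},
    {"tx": -0.04,"ty": 0.055,"tz": 0,"rx": 0,"ry": 0,"rz": 0,"hand": 1},
    {"tx": -0.04,"ty": 0.055,"tz": 0,"rx": 0,"ry": 0,"rz": 0,"hand": 1},
    {"tx": -0.04,"ty": 0.055,"tz": 0,"rx": 0,"ry": 0,"rz": 0,"hand": 1},
    {"tx": -0.04,"ty": 0.055,"tz": 0,"rx": 0,"ry": 0,"rz": 0,"hand": 1},
    {"tx": -0.04,"ty": 0.055,"tz": 0,"rx": 0,"ry": 0,"rz": 0,"hand": 1}
  ]
}}

```text
t: 11.45
tcp_pos: [0.5049, -0.0648, 0.2029]
tool_rot: [[0.903, 0.429, -0.002], [0.429, -0.903, 0.0], [-0.002, -0.001, -1.0]]
wrist_force: [1.8, -1.3, 0.0]
width: 0.0855
grasp_force: 0.0
```

Call:
{"name": "send_rows", "arguments": {
  "moves": [
    {"tx": -0.04,"ty": 0.055,"tz": 0,"rx": 0,"ry": 0,"rz": 0,"hand": 1},
    {"tx": -0.04,"ty": 0.055,"tz": 0,"rx": 0,"ry": 0,"rz": 0,"hand": 1},
    {"tx": -0.017,"ty": 0.024,"tz": 0,"rx": 0,"ry": 0,"rz": 0,"hand": 1},
    {"tx": 0,"ty": 0,"tz": 0,"rx": 0,"ry": 0,"rz": -0.019,"hand": 1},
    {"tx": 0,"ty": 0,"tz": 0,"rx": 0,"ry": 0,"rz": -0.019,"hand": 1},
    {"tx": 0,"ty": 0,"tz": 0,"rx": 0,"ry": 0,"rz": -0.019,"hand": 1},
    {"tx": 0,"ty": 0,"tz": 0,"rx": 0,"ry": 0,"rz": -0.019,"hand": 1},
    {"tx": 0,"ty": 0,"tz": 0,"rx": 0,"ry": 0,"rz": -0.019,"hand": 1}
  ]
}}

```text
t: 12.12
tcp_pos: [0.4904, -0.1444, 0.2027]
tool_rot: [[0.5, 0.866, -0.002], [0.866, -0.5, 0.001], [-0.0, -0.002, -1.0]]
wrist_force: [0.3, -0.3, 0.8]
width: 0.0856
grasp_force: 0.0
```

Call:
{"name": "send_rows", "arguments": {
  "moves": [
    {"tx": 0,"ty": 0,"tz": 0,"rx": 0,"ry": 0,"rz": -0.019,"hand": 1},
    {"tx": 0,"ty": 0,"tz": 0,"rx": 0,"ry": 0,"rz": -0.019,"hand": 1},
    {"tx": 0,"ty": 0,"tz": 0,"rx": 0,"ry": 0,"rz": -0.019,"hand": 1},
    {"tx": 0,"ty": 0,"tz": 0,"rx": 0,"ry": 0,"rz": 0,"hand": 1},
    {"tx": 0,"ty": 0,"tz": 0,"rx": 0,"ry": 0,"rz": 0,"hand": 1},
    {"tx": 0,"ty": 0,"tz": 0,"rx": 0,"ry": 0,"rz": 0,"hand": 1}
  ]
}}

```text
t: 12.62
tcp_pos: [0.4908, -0.1446, 0.2033]
tool_rot: [[0.175, 0.984, -0.001], [0.984, -0.175, 0.0], [0.0, -0.001, -1.0]]
wrist_force: [-0.2, -0.1, -0.0]
width: 0.0856
grasp_force: 0.0
```

```bash
python3 w.py n1; cat > nutfit.py <<'E'
import sys;exec(open("fit.py").read().split("print(")[0])
n=sys.argv[1];d=np.load(n+".npy",allow_pickle=True).item();g=cv2.GaussianBlur(cv2.imread("pics/%s.png"%n,0),(3,3),0).astype(float)
def score(c,vs=None):
    v=[samp(g,proj(d["p"],cir(c,r))) for r in (.0185,.0215)]
    return -(v[0]-v[1]).mean()
for z in (.112,.116): 
    c=best(None,z);print(z,c)
z=.116;c=c[0];dl=d["R"].T@np.r_[c-d["T"][:2],0];print("tool shift /0.5:",(dl/.5).round(4))
i=cv2.imread("pics/%s.png"%n)
E
python3 nutfit.py n1
```

```text
12.6167 [ 0.4908 -0.1446  0.2033] [[0.175, 0.984, -0.001], [0.984, -0.175, 0.0], [0.0, -0.001, -1.0]] q [ 0.49  0.21 -0.37  1.98  0.09  0.97 -0.1 ] w 0.0856
cam in tool [ 0.0798  0.0003 -0.1424] view [-0.055 -0.309 -0.95 ] up [ 0.17  0.93 -0.31]
ring 0.5 [292.0, 163.0, 58.0, 61.0] cen 320.4 192.3
    0.09 [[0.4893, -0.1488], [0.4897, -0.1497]]
    0.118 [[0.491, -0.1397], [0.4914, -0.1406]]
ring 0.33 [241.0, 79.0, 163.0, 160.0] cen 321.1 158.6
    0.09 [[0.4945, -0.1229], [0.4957, -0.1233]]
    0.118 [[0.4957, -0.1167], [0.4967, -0.1171]]
nut 0.68 [295.0, 162.0, 57.0, 66.0] cen 320.6 192.6
    0.09 [[0.4893, -0.1491], [0.4911, -0.1509]]
    0.118 [[0.4911, -0.14], [0.4927, -0.1416]]
nut 0.66 [44.0, 282.0, 65.0, 43.0] cen 78.0 302.9
    0.09 [[0.263, -0.2116], [0.2611, -0.2117]]
    0.118 [[0.2895, -0.1957], [0.2878, -0.1958]]
hub 0.88 [41.0, 182.0, 168.0, 154.0] cen 116.8 257.3
    0.09 [[0.3133, -0.1749], [0.3191, -0.1779]]
    0.118 [[0.3343, -0.163], [0.3395, -0.1656]]
hub 0.71 [168.0, 0.0, 155.0, 30.0] cen 227.1 11.5
    0.09 [[0.4508, -0.0139], [0.462, -0.0182]]
    0.118 [[0.4567, -0.0196], [0.4668, -0.0234]]
hub 0.6 [243.0, 79.0, 160.0, 159.0] cen 321.2 158.9
    0.09 [[0.4945, -0.1231], [0.4957, -0.1228]]
    0.118 [[0.4956, -0.1168], [0.4968, -0.1166]]
0.112 (array([ 0.49  , -0.1464]), np.float64(-55.2))
0.116 (array([ 0.4903, -0.1451]), np.float64(-56.3))
tool shift /0.5: [-0.0012 -0.0008  0.    ]
```

Turning anticlockwise raises q7, so clockwise lowers it. I'll turn about 1.9 rad further for one continuous clockwise stroke.

Call:
{"name": "send_rows", "arguments": {
  "moves": [
    {"tx": 0,"ty": 0,"tz": 0,"rx": 0,"ry": 0,"rz": -0.019,"hand": 1},
    {"tx": 0,"ty": 0,"tz": 0,"rx": 0,"ry": 0,"rz": -0.019,"hand": 1},
    {"tx": 0,"ty": 0,"tz": 0,"rx": 0,"ry": 0,"rz": -0.019,"hand": 1},
    {"tx": 0,"ty": 0,"tz": 0,"rx": 0,"ry": 0,"rz": -0.019,"hand": 1},
    {"tx": 0,"ty": 0,"tz": 0,"rx": 0,"ry": 0,"rz": -0.019,"hand": 1},
    {"tx": 0,"ty": 0,"tz": 0,"rx": 0,"ry": 0,"rz": -0.019,"hand": 1},
    {"tx": 0,"ty": 0,"tz": 0,"rx": 0,"ry": 0,"rz": -0.019,"hand": 1},
    {"tx": 0,"ty": 0,"tz": 0,"rx": 0,"ry": 0,"rz": -0.019,"hand": 1}
  ]
}}

```text
t: 13.48
tcp_pos: [0.4912, -0.1445, 0.2038]
tool_rot: [[-0.709, 0.705, 0.0], [0.705, 0.709, -0.0], [-0.0, -0.0, -1.0]]
wrist_force: [0.0, -0.1, -0.7]
width: 0.0855
grasp_force: 0.0
```

Call:
{"name": "send_rows", "arguments": {
  "moves": [
    {"tx": 0,"ty": 0,"tz": 0,"rx": 0,"ry": 0,"rz": -0.019,"hand": 1},
    {"tx": 0,"ty": 0,"tz": 0,"rx": 0,"ry": 0,"rz": -0.019,"hand": 1},
    {"tx": 0,"ty": 0,"tz": 0,"rx": 0,"ry": 0,"rz": -0.019,"hand": 1},
    {"tx": 0,"ty": 0,"tz": 0,"rx": 0,"ry": 0,"rz": -0.019,"hand": 1},
    {"tx": 0,"ty": 0,"tz": 0,"rx": 0,"ry": 0,"rz": -0.019,"hand": 1},
    {"tx": 0,"ty": 0,"tz": 0,"rx": 0,"ry": 0,"rz": -0.019,"hand": 1},
    {"tx": 0,"ty": 0,"tz": 0,"rx": 0,"ry": 0,"rz": -0.019,"hand": 1},
    {"tx": 0,"ty": 0,"tz": 0,"rx": 0,"ry": 0,"rz": -0.019,"hand": 1}
  ]
}}

```text
t: 14.15
tcp_pos: [0.4912, -0.1446, 0.2039]
tool_rot: [[-0.985, -0.171, 0.0], [-0.171, 0.985, -0.0], [-0.0, -0.0, -1.0]]
wrist_force: [0.2, -0.1, -0.8]
width: 0.0855
grasp_force: 0.0
```

Call:
{"name": "send_rows", "arguments": {
  "moves": [
    {"tx": 0,"ty": 0,"tz": 0,"rx": 0,"ry": 0,"rz": 0,"hand": 1},
    {"tx": 0,"ty": 0,"tz": 0,"rx": 0,"ry": 0,"rz": 0,"hand": 1},
    {"tx": 0,"ty": 0,"tz": 0,"rx": 0,"ry": 0,"rz": 0,"hand": 1}
  ]
}}

```text
t: 14.4
tcp_pos: [0.4912, -0.1446, 0.2038]
tool_rot: [[-0.987, -0.162, -0.0], [-0.162, 0.987, 0.0], [-0.0, 0.0, -1.0]]
wrist_force: [-0.8, -0.0, 0.3]
width: 0.0852
grasp_force: 0.0
```

```bash
python3 w.py n2|head -2;  python3 nutfit.py n2
```

```text
14.4 [ 0.4912 -0.1446  0.2038] [[-0.987, -0.162, -0.0], [-0.162, 0.987, 0.0], [-0.0, 0.0, -1.0]] q [ 0.72  0.25 -0.65  1.96  0.18  0.98  1.73] w 0.0852
cam in tool [ 0.0808 -0.001  -0.1424] view [ 0.311  0.051 -0.949] up [-0.94 -0.15 -0.32]
0.112 (array([ 0.4911, -0.1455]), np.float64(-54.3))
0.116 (array([ 0.4899, -0.1457]), np.float64(-55.6))
tool shift /0.5: [ 0.0028 -0.0017 -0.    ]
```

View pics/n2.png

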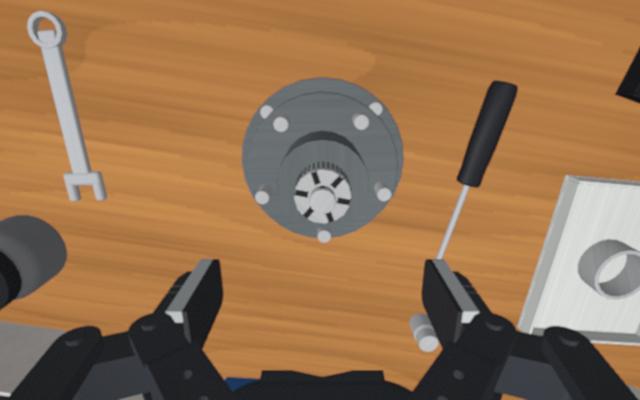

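The picture shows the bare nut at (322,196), with the ring in the tray at (620,270). The nut centre is (0.490, -0.1455). Descending.

Call:
{"name": "send_rows", "arguments": {
  "moves": [
    {"tx": 0.003,"ty": -0.0015,"tz": 0.03,"rx": 0,"ry": 0,"rz": 0,"hand": 1},
    {"tx": 0,"ty": 0,"tz": 0.05,"rx": 0,"ry": 0,"rz": 0,"hand": 1},
    {"tx": 0,"ty": 0,"tz": 0.05,"rx": 0,"ry": 0,"rz": 0,"hand": 1},
    {"tx": 0,"ty": 0,"tz": 0.03,"rx": 0,"ry": 0,"rz": 0,"hand": 1},
    {"tx": 0,"ty": 0,"tz": 0,"rx": 0,"ry": 0,"rz": 0,"hand": 1},
    {"tx": 0,"ty": 0,"tz": 0,"rx": 0,"ry": 0,"rz": 0,"hand": 1},
    {"tx": 0,"ty": 0,"tz": 0,"rx": 0,"ry": 0,"rz": 0,"hand": 1}
  ]
}}

```text
t: 15.18
tcp_pos: [0.4904, -0.1456, 0.1248]
tool_rot: [[-0.986, -0.166, 0.001], [-0.166, 0.986, -0.0], [-0.001, -0.0, -1.0]]
wrist_force: [0.1, -1.0, 0.1]
width: 0.0854
grasp_force: 0.0
```

Call:
{"name": "send_rows", "arguments": {
  "moves": [
    {"tx": 0,"ty": 0,"tz": 0.02,"rx": 0,"ry": 0,"rz": 0,"hand": 1},
    {"tx": 0,"ty": 0,"tz": 0.02,"rx": 0,"ry": 0,"rz": 0,"hand": 1},
    {"tx": 0,"ty": 0,"tz": 0.018,"rx": 0,"ry": 0,"rz": 0,"hand": 1},
    {"tx": 0,"ty": 0,"tz": 0,"rx": 0,"ry": 0,"rz": 0,"hand": 1},
    {"tx": 0,"ty": 0,"tz": 0,"rx": 0,"ry": 0,"rz": 0,"hand": 1},
    {"tx": 0,"ty": 0,"tz": 0,"rx": 0,"ry": 0,"rz": 0,"hand": 1}
  ]
}}

```text
t: 15.68
tcp_pos: [0.4899, -0.1455, 0.0949]
tool_rot: [[-0.986, -0.167, -0.0], [-0.167, 0.986, 0.0], [0.0, 0.0, -1.0]]
wrist_force: [-0.7, 0.8, -0.0]
width: 0.0855
grasp_force: 0.0
```

Call:
{"name": "send_rows", "arguments": {
  "moves": [
    {"tx": 0,"ty": 0,"tz": 0,"rx": 0,"ry": 0,"rz": 0,"hand": -1},
    {"tx": 0,"ty": 0,"tz": 0,"rx": 0,"ry": 0,"rz": 0,"hand": -1},
    {"tx": 0,"ty": 0,"tz": 0,"rx": 0,"ry": 0,"rz": 0,"hand": -1},
    {"tx": 0,"ty": 0,"tz": 0,"rx": 0,"ry": 0,"rz": 0,"hand": -1},
    {"tx": 0,"ty": 0,"tz": 0,"rx": 0,"ry": 0,"rz": 0,"hand": -1},
    {"tx": 0,"ty": 0,"tz": 0,"rx": 0,"ry": 0,"rz": 0,"hand": -1},
    {"tx": 0,"ty": 0,"tz": 0,"rx": 0,"ry": 0,"rz": 0,"hand": -1}
  ]
}}

```text
t: 16.27
tcp_pos: [0.4898, -0.1448, 0.0953]
tool_rot: [[-0.986, -0.167, -0.0], [-0.167, 0.986, 0.0], [-0.0, 0.0, -1.0]]
wrist_force: [-4.3, 5.4, 11.6]
width: 0.0385
grasp_force: 58.7
```

```bash
cat > s.py <<'E'
from h import *
s=readout.get_state();R=np.array(s["tool_rot"]);print(s["t"],np.round(s["tcp_pos"],4),"yaw",np.degrees(np.arctan2(R[1,0],R[0,0])).round(2),"q7",round(s["q"][6],3),"F",np.round(s["wrist_force"],1),"M",np.round(s["wrist_torque"],2),"w",round(s["width"],4),"g",round(s["grasp_force"],1))
E
python3 s.py
```

```text
16.2667 [ 0.4898 -0.1448  0.0953] yaw -170.38 q7 1.614 F [-4.3  5.4 11.6] M [ 1.09  1.   -0.03] w 0.0385 g 58.7
```

Gripped. Now turning clockwise and following the thread (0.08 mm per row).

Call:
{"name": "send_rows", "arguments": {
  "moves": [
    {"tx": 0,"ty": 0.0014,"tz": 0,"rx": 0,"ry": 0,"rz": 0.01,"hand": -1},
    {"tx": 0,"ty": 0,"tz": 0.00015,"rx": 0,"ry": 0,"rz": 0.019,"hand": -1},
    {"tx": 0,"ty": 0,"tz": 0.00015,"rx": 0,"ry": 0,"rz": 0.019,"hand": -1},
    {"tx": 0,"ty": 0,"tz": 0.00015,"rx": 0,"ry": 0,"rz": 0.019,"hand": -1},
    {"tx": 0,"ty": 0,"tz": 0.00015,"rx": 0,"ry": 0,"rz": 0.019,"hand": -1},
    {"tx": 0,"ty": 0,"tz": 0,"rx": 0,"ry": 0,"rz": 0,"hand": -1},
    {"tx": 0,"ty": 0,"tz": 0,"rx": 0,"ry": 0,"rz": 0,"hand": -1}
  ]
}}

```text
t: 16.85
tcp_pos: [0.4898, -0.1447, 0.0951]
tool_rot: [[-0.931, 0.365, 0.0], [0.365, 0.931, -0.0], [-0.0, -0.0, -1.0]]
wrist_force: [-4.3, 1.7, 10.2]
width: 0.0384
grasp_force: 59.0
```

```bash
python3 s.py
```

```text
16.85 [ 0.4898 -0.1447  0.0951] yaw 158.59 q7 1.131 F [-4.3  1.7 10.2] M [ 0.31  0.79 -0.02] w 0.0384 g 59.0
```

Call:
{"name": "send_rows", "arguments": {
  "moves": [
    {"tx": 0,"ty": 0,"tz": 0.00015,"rx": 0,"ry": 0,"rz": 0.019,"hand": -1},
    {"tx": 0,"ty": 0,"tz": 0.00015,"rx": 0,"ry": 0,"rz": 0.019,"hand": -1},
    {"tx": 0,"ty": 0,"tz": 0.00015,"rx": 0,"ry": 0,"rz": 0.019,"hand": -1},
    {"tx": 0,"ty": 0,"tz": 0.00015,"rx": 0,"ry": 0,"rz": 0.019,"hand": -1},
    {"tx": 0,"ty": 0,"tz": 0.00015,"rx": 0,"ry": 0,"rz": 0.019,"hand": -1},
    {"tx": 0,"ty": 0,"tz": 0.00015,"rx": 0,"ry": 0,"rz": 0.019,"hand": -1},
    {"tx": 0,"ty": 0,"tz": 0.00015,"rx": 0,"ry": 0,"rz": 0.019,"hand": -1},
    {"tx": 0,"ty": 0,"tz": 0.00015,"rx": 0,"ry": 0,"rz": 0.019,"hand": -1}
  ]
}}

```text
t: 17.52
tcp_pos: [0.4899, -0.1445, 0.0945]
tool_rot: [[-0.235, 0.972, 0.0], [0.972, 0.235, 0.0], [0.0, 0.0, -1.0]]
wrist_force: [-2.3, 3.1, 10.2]
width: 0.0382
grasp_force: 59.1
```

```bash
python3 s.py
```

```text
17.5167 [ 0.4899 -0.1445  0.0945] yaw 103.59 q7 0.271 F [-2.3  3.1 10.2] M [0.64 0.83 0.12] w 0.0382 g 59.1
```

Call:
{"name": "send_rows", "arguments": {
  "moves": [
    {"tx": 0,"ty": 0,"tz": 0.00015,"rx": 0,"ry": 0,"rz": 0.019,"hand": -1},
    {"tx": 0,"ty": 0,"tz": 0.00015,"rx": 0,"ry": 0,"rz": 0.019,"hand": -1},
    {"tx": 0,"ty": 0,"tz": 0.00015,"rx": 0,"ry": 0,"rz": 0.014,"hand": -1},
    {"tx": 0,"ty": 0,"tz": 0,"rx": 0,"ry": 0,"rz": 0,"hand": -1},
    {"tx": 0,"ty": 0,"tz": 0,"rx": 0,"ry": 0,"rz": 0,"hand": -1}
  ]
}}

```text
t: 17.93
tcp_pos: [0.49, -0.1444, 0.0943]
tool_rot: [[0.084, 0.996, 0.0], [0.996, -0.084, 0.0], [0.0, 0.0, -1.0]]
wrist_force: [-1.9, 3.2, 9.9]
width: 0.0382
grasp_force: 59.1
```

```bash
python3 s.py
```

```text
17.9333 [ 0.49   -0.1444  0.0943] yaw 85.17 q7 -0.017 F [-1.9  3.2  9.9] M [ 0.65  0.77 -0.05] w 0.0382 g 59.1
```

Call:
{"name": "send_rows", "arguments": {
  "moves": [
    {"tx": 0,"ty": 0,"tz": 0.00012,"rx": 0,"ry": 0,"rz": 0.014,"hand": -1},
    {"tx": 0,"ty": 0,"tz": 0.00012,"rx": 0,"ry": 0,"rz": 0.014,"hand": -1},
    {"tx": 0,"ty": 0,"tz": 0,"rx": 0,"ry": 0,"rz": 0,"hand": -1}
  ]
}}

```text
t: 18.18
tcp_pos: [0.49, -0.1444, 0.0942]
tool_rot: [[0.262, 0.965, 0.001], [0.965, -0.262, 0.0], [0.0, 0.0, -1.0]]
wrist_force: [-2.7, 2.9, 9.2]
width: 0.038
grasp_force: 59.1
```

```bash
python3 s.py
```

```text
18.1833 [ 0.49   -0.1444  0.0942] yaw 74.78 q7 -0.18 F [-2.7  2.9  9.2] M [ 0.64  0.74 -0.05] w 0.038 g 59.1
```

Call:
{"name": "send_rows", "arguments": {
  "moves": [
    {"tx": 0,"ty": 0,"tz": 0.00012,"rx": 0,"ry": 0,"rz": 0.014,"hand": -1},
    {"tx": 0,"ty": 0,"tz": 0.00012,"rx": 0,"ry": 0,"rz": 0.014,"hand": -1},
    {"tx": 0,"ty": 0,"tz": 0,"rx": 0,"ry": 0,"rz": 0,"hand": -1}
  ]
}}

```text
t: 18.43
tcp_pos: [0.49, -0.1444, 0.094]
tool_rot: [[0.427, 0.904, 0.001], [0.904, -0.427, 0.0], [0.001, 0.0, -1.0]]
wrist_force: [-1.9, 3.2, 11.0]
width: 0.0382
grasp_force: 59.1
```

```bash
python3 s.py
```

```text
18.4333 [ 0.49   -0.1444  0.094 ] yaw 64.71 q7 -0.338 F [-1.9  3.2 11. ] M [ 0.63  0.75 -0.06] w 0.0382 g 59.1
```

Turned 125° so far with no stop. Continuing in small steps.

Call:
{"name": "send_rows", "arguments": {
  "moves": [
    {"tx": 0,"ty": 0,"tz": 0.00012,"rx": 0,"ry": 0,"rz": 0.014,"hand": -1},
    {"tx": 0,"ty": 0,"tz": 0.00012,"rx": 0,"ry": 0,"rz": 0.014,"hand": -1},
    {"tx": 0,"ty": 0,"tz": 0,"rx": 0,"ry": 0,"rz": 0,"hand": -1}
  ]
}}

```text
t: 18.68
tcp_pos: [0.4901, -0.1445, 0.0939]
tool_rot: [[0.579, 0.815, 0.001], [0.815, -0.579, 0.0], [0.001, 0.0, -1.0]]
wrist_force: [-2.7, 2.2, 10.0]
width: 0.038
grasp_force: 59.1
```

```bash
python3 s.py
```

```text
18.6833 [ 0.4901 -0.1445  0.0939] yaw 54.62 q7 -0.496 F [-2.7  2.2 10. ] M [ 0.59  0.66 -0.08] w 0.038 g 59.1
```

Call:
{"name": "send_rows", "arguments": {
  "moves": [
    {"tx": 0,"ty": 0,"tz": 0.00012,"rx": 0,"ry": 0,"rz": 0.014,"hand": -1},
    {"tx": 0,"ty": 0,"tz": 0.00012,"rx": 0,"ry": 0,"rz": 0.014,"hand": -1},
    {"tx": 0,"ty": 0,"tz": 0,"rx": 0,"ry": 0,"rz": 0,"hand": -1}
  ]
}}

```text
t: 18.93
tcp_pos: [0.4892, -0.1454, 0.0937]
tool_rot: [[0.713, 0.701, -0.001], [0.701, -0.713, -0.0], [-0.001, -0.0, -1.0]]
wrist_force: [-7.9, -3.7, 13.1]
width: 0.0382
grasp_force: 59.7
```

```bash
python3 s.py
```

```text
18.9333 [ 0.4892 -0.1454  0.0937] yaw 44.49 q7 -0.653 F [-7.9 -3.7 13.1] M [-0.63  1.62 -0.06] w 0.0382 g 59.7
```

Lateral force and a 1.3 mm shift appeared, so the nut may have bottomed and slipped. I'll check the slot phase numerically against the earlier picture.

```bash
cat > slot.py <<'E'
from h import *
import sys
s=readout.get_state()
def phase(n,z,c0):
    d=np.load(n+".npy",allow_pickle=True).item();g=cv2.imread("pics/%s.png"%n,0).astype(np.float32);th=np.radians(np.arange(0,360,1.));best=None
    for dx in np.arange(-.003,.0031,.0005):
      for dy in np.arange(-.003,.0031,.0005):
        v=0
        for r in (.0135,.015,.0165):
            uv=proj(d["p"],np.c_[c0[0]+dx+r*np.cos(th),c0[1]+dy+r*np.sin(th),0*th+z]).astype(np.float32)
            v=v+cv2.remap(g,uv[:,0],uv[:,1],1).ravel()
        F=np.sum((v-v.mean())*np.exp(-6j*th));q=abs(F)/np.sqrt((np.abs(v-v.mean())**2).sum()+1)
        if best is None or q>best[0]: best=(q,(np.degrees(-np.angle(-F))/6)%60,dx,dy)
    R=d["R"];return n,np.round(best,4),"tool yaw",np.degrees(np.arctan2(R[1,0],R[0,0])).round(2)
if len(sys.argv)>1:
    n=sys.argv[1];p=camera_params("wrist");a=get_image("wrist");cv2.imwrite("pics/%s.png"%n,a[:,:,::-1])
    np.save(n+".npy",{"p":p,"R":np.array(s["tool_rot"]),"T":np.array(s["tcp_pos"])},allow_pickle=True)
    print(phase(n,.1148,(.49,-.1455)))
else:
    for n in ("w3","n1","n2"): print(phase(n,.116,(.49,-.1455)))
E
python3 slot.py; python3 slot.py g1
```

```text
('w3', array([11.0326, 28.0732,  0.    ,  0.    ]), 'tool yaw', np.float64(25.31))
('n1', array([11.0256, 28.0349,  0.    ,  0.    ]), 'tool yaw', np.float64(79.89))
('n2', array([1.10288e+01, 2.81256e+01, 5.00000e-04, 0.00000e+00]), 'tool yaw', np.float64(-170.69))
('g1', array([10.0576, 12.8775,  0.    ,  0.    ]), 'tool yaw', np.float64(44.49))
```

The slot phase is very repeatable (28.1° in three views). The nut turned 135.2° while the tool turned 145.1°, so it seems to have stopped and slipped. I'll confirm with another few degrees clockwise.

Call:
{"name": "send_rows", "arguments": {
  "moves": [
    {"tx": 0,"ty": 0,"tz": 0,"rx": 0,"ry": 0,"rz": 0.012,"hand": -1},
    {"tx": 0,"ty": 0,"tz": 0,"rx": 0,"ry": 0,"rz": 0.01,"hand": -1},
    {"tx": 0,"ty": 0,"tz": 0,"rx": 0,"ry": 0,"rz": 0,"hand": -1}
  ]
}}

```text
t: 19.23
tcp_pos: [0.4908, -0.1442, 0.0938]
tool_rot: [[0.801, 0.598, 0.002], [0.598, -0.801, 0.0], [0.002, 0.001, -1.0]]
wrist_force: [4.5, 2.6, 0.2]
width: 0.038
grasp_force: 60.7
```

```bash
python3 s.py; python3 slot.py g2
```

```text
19.2333 [ 0.4908 -0.1442  0.0938] yaw 36.75 q7 -0.776 F [4.5 2.6 0.2] M [ 0.22 -1.16 -0.15] w 0.038 g 60.7
('g2', array([10.0064, 17.9339,  0.    ,  0.    ]), 'tool yaw', np.float64(36.75))
```

Call:
{"name": "send_rows", "arguments": {
  "moves": [
    {"tx": 0,"ty": 0,"tz": 0,"rx": 0,"ry": 0,"rz": 0,"hand": -1},
    {"tx": 0,"ty": 0,"tz": 0,"rx": 0,"ry": 0,"rz": 0,"hand": -1},
    {"tx": 0,"ty": 0,"tz": 0,"rx": 0,"ry": 0,"rz": 0,"hand": -1}
  ]
}}

```text
t: 19.53
tcp_pos: [0.4909, -0.1442, 0.0938]
tool_rot: [[0.799, 0.602, 0.002], [0.602, -0.799, 0.0], [0.002, 0.001, -1.0]]
wrist_force: [3.2, 3.5, 1.7]
width: 0.038
grasp_force: 60.9
```

```bash
python3 s.py; python3 slot.py g3
```

```text
19.5333 [ 0.4909 -0.1442  0.0938] yaw 36.99 q7 -0.772 F [3.2 3.5 1.7] M [ 0.74 -0.81 -0.05] w 0.038 g 60.9
('g3', array([ 9.9731, 18.1661,  0.    ,  0.    ]), 'tool yaw', np.float64(36.99))
```

Call:
{"name": "send_rows", "arguments": {
  "moves": [
    {"tx": 0,"ty": 0,"tz": 0,"rx": 0,"ry": 0,"rz": 0.006,"hand": -1},
    {"tx": 0,"ty": 0,"tz": 0,"rx": 0,"ry": 0,"rz": 0.004,"hand": -1},
    {"tx": 0,"ty": 0,"tz": 0,"rx": 0,"ry": 0,"rz": 0,"hand": -1}
  ]
}}

```text
t: 19.83
tcp_pos: [0.4909, -0.1442, 0.0938]
tool_rot: [[0.836, 0.549, 0.002], [0.549, -0.836, 0.0], [0.002, 0.001, -1.0]]
wrist_force: [3.7, 4.3, 2.4]
width: 0.0382
grasp_force: 61.0
```

```bash
python3 s.py; python3 slot.py g4
```

```text
19.8333 [ 0.4909 -0.1442  0.0938] yaw 33.3 q7 -0.829 F [3.7 4.3 2.4] M [ 0.6  -0.8  -0.05] w 0.0382 g 61.0
('g4', array([ 9.9976, 14.6751,  0.    ,  0.    ]), 'tool yaw', np.float64(33.3))
```

The nut follows the tool again, so it bounced off the stop. Approach the stop more slowly.

Call:
{"name": "send_rows", "arguments": {
  "moves": [
    {"tx": 0,"ty": 0,"tz": 0,"rx": 0,"ry": 0,"rz": 0.004,"hand": -1},
    {"tx": 0,"ty": 0,"tz": 0,"rx": 0,"ry": 0,"rz": 0,"hand": -1},
    {"tx": 0,"ty": 0,"tz": 0,"rx": 0,"ry": 0,"rz": 0,"hand": -1}
  ]
}}

```text
t: 20.13
tcp_pos: [0.4909, -0.1443, 0.0938]
tool_rot: [[0.849, 0.529, 0.002], [0.529, -0.849, 0.0], [0.002, 0.001, -1.0]]
wrist_force: [4.1, 3.0, 1.6]
width: 0.0382
grasp_force: 61.0
```

```bash
python3 s.py; python3 slot.py g5
```

```text
20.1333 [ 0.4909 -0.1443  0.0938] yaw 31.94 q7 -0.851 F [4.1 3.  1.6] M [ 0.58 -0.83 -0.05] w 0.0382 g 61.0
('g5', array([ 9.9733, 13.2941,  0.    ,  0.    ]), 'tool yaw', np.float64(31.94))
```

Call:
{"name": "send_rows", "arguments": {
  "moves": [
    {"tx": 0,"ty": 0,"tz": 0,"rx": 0,"ry": 0,"rz": 0.004,"hand": -1},
    {"tx": 0,"ty": 0,"tz": 0,"rx": 0,"ry": 0,"rz": 0,"hand": -1},
    {"tx": 0,"ty": 0,"tz": 0,"rx": 0,"ry": 0,"rz": 0,"hand": -1}
  ]
}}

```text
t: 20.43
tcp_pos: [0.4909, -0.1443, 0.0937]
tool_rot: [[0.862, 0.508, 0.002], [0.508, -0.862, 0.0], [0.002, 0.001, -1.0]]
wrist_force: [3.7, 4.2, 1.9]
width: 0.0384
grasp_force: 61.0
```

```bash
python3 s.py; python3 slot.py g6
```

```text
20.4333 [ 0.4909 -0.1443  0.0937] yaw 30.5 q7 -0.873 F [3.7 4.2 1.9] M [ 0.55 -0.94 -0.07] w 0.0384 g 61.0
('g6', array([ 9.9767, 11.849 ,  0.    ,  0.    ]), 'tool yaw', np.float64(30.5))
```

Call:
{"name": "send_rows", "arguments": {
  "moves": [
    {"tx": 0,"ty": 0,"tz": 0,"rx": 0,"ry": 0,"rz": 0.004,"hand": -1},
    {"tx": 0,"ty": 0,"tz": 0,"rx": 0,"ry": 0,"rz": 0,"hand": -1},
    {"tx": 0,"ty": 0,"tz": 0,"rx": 0,"ry": 0,"rz": 0,"hand": -1}
  ]
}}

```text
t: 20.73
tcp_pos: [0.4909, -0.1443, 0.0938]
tool_rot: [[0.874, 0.486, 0.002], [0.486, -0.874, 0.0], [0.002, 0.001, -1.0]]
wrist_force: [3.4, 4.1, 1.1]
width: 0.0383
grasp_force: 60.9
```

```bash
python3 s.py; python3 slot.py g7
```

```text
20.7333 [ 0.4909 -0.1443  0.0938] yaw 29.07 q7 -0.895 F [3.4 4.1 1.1] M [ 0.45 -0.87  0.12] w 0.0383 g 60.9
('g7', array([ 9.9909, 10.6666,  0.    ,  0.    ]), 'tool yaw', np.float64(29.07))
```

Call:
{"name": "send_rows", "arguments": {
  "moves": [
    {"tx": 0,"ty": 0,"tz": 0,"rx": 0,"ry": 0,"rz": 0.004,"hand": -1},
    {"tx": 0,"ty": 0,"tz": 0,"rx": 0,"ry": 0,"rz": 0,"hand": -1},
    {"tx": 0,"ty": 0,"tz": 0,"rx": 0,"ry": 0,"rz": 0,"hand": -1}
  ]
}}

```text
t: 21.03
tcp_pos: [0.4909, -0.1443, 0.0937]
tool_rot: [[0.886, 0.464, 0.002], [0.464, -0.886, 0.0], [0.002, 0.001, -1.0]]
wrist_force: [4.6, 3.4, 1.1]
width: 0.038
grasp_force: 60.9
```

```bash
python3 s.py; python3 slot.py g8
```

```text
21.0333 [ 0.4909 -0.1443  0.0937] yaw 27.67 q7 -0.917 F [4.6 3.4 1.1] M [ 0.4  -0.87  0.53] w 0.038 g 60.9
('g8', array([ 9.9864, 10.1288,  0.    ,  0.    ]), 'tool yaw', np.float64(27.67))
```

Call:
{"name": "send_rows", "arguments": {
  "moves": [
    {"tx": 0,"ty": 0,"tz": 0,"rx": 0,"ry": 0,"rz": 0.004,"hand": -1},
    {"tx": 0,"ty": 0,"tz": 0,"rx": 0,"ry": 0,"rz": 0,"hand": -1},
    {"tx": 0,"ty": 0,"tz": 0,"rx": 0,"ry": 0,"rz": 0,"hand": -1}
  ]
}}

```text
t: 21.33
tcp_pos: [0.4909, -0.1443, 0.0937]
tool_rot: [[0.897, 0.443, 0.002], [0.443, -0.897, -0.0], [0.002, 0.001, -1.0]]
wrist_force: [4.6, 2.5, 1.7]
width: 0.038
grasp_force: 60.9
```

```bash
python3 s.py; python3 slot.py g9
```

```text
21.3333 [ 0.4909 -0.1443  0.0937] yaw 26.27 q7 -0.939 F [4.6 2.5 1.7] M [ 0.33 -0.97  1.  ] w 0.038 g 60.9
('g9', array([9.9325, 9.6262, 0.    , 0.    ]), 'tool yaw', np.float64(26.27))
```

Call:
{"name": "send_rows", "arguments": {
  "moves": [
    {"tx": 0,"ty": 0,"tz": 0,"rx": 0,"ry": 0,"rz": 0.004,"hand": -1},
    {"tx": 0,"ty": 0,"tz": 0,"rx": 0,"ry": 0,"rz": 0.004,"hand": -1},
    {"tx": 0,"ty": 0,"tz": 0,"rx": 0,"ry": 0,"rz": 0,"hand": -1}
  ]
}}

```text
t: 21.63
tcp_pos: [0.489, -0.145, 0.0933]
tool_rot: [[0.919, 0.393, -0.001], [0.393, -0.919, 0.0], [-0.001, -0.001, -1.0]]
wrist_force: [-4.8, -0.9, 6.7]
width: 0.0384
grasp_force: 62.2
```

```bash
python3 s.py; python3 slot.py g10
```

```text
21.6333 [ 0.489  -0.145   0.0933] yaw 23.16 q7 -0.986 F [-4.8 -0.9  6.7] M [ 0.01  1.04 -0.07] w 0.0384 g 62.2
('g10', array([ 9.7094, 16.9081,  0.    ,  0.    ]), 'tool yaw', np.float64(23.16))
```

The stop is clear: moment 0.12, 0.53, 1.0 N m with the slots standing at 10.7°, 10.1°, 9.6°, so the bottom is at slot phase ≈10.8°. The grip then slipped and left the nut at 16.9°. The quarter-turn target is phase 100.8° (40.8° mod 60), which is 83.9° anticlockwise from here.

Call:
{"name": "send_rows", "arguments": {
  "moves": [
    {"tx": 0,"ty": 0,"tz": -0.0001,"rx": 0,"ry": 0,"rz": -0.01,"hand": -1},
    {"tx": 0,"ty": 0,"tz": -0.00015,"rx": 0,"ry": 0,"rz": -0.018,"hand": -1},
    {"tx": 0,"ty": 0,"tz": -0.00015,"rx": 0,"ry": 0,"rz": -0.018,"hand": -1},
    {"tx": 0,"ty": 0,"tz": -0.00015,"rx": 0,"ry": 0,"rz": -0.018,"hand": -1},
    {"tx": 0,"ty": 0,"tz": 0,"rx": 0,"ry": 0,"rz": 0,"hand": -1},
    {"tx": 0,"ty": 0,"tz": 0,"rx": 0,"ry": 0,"rz": 0,"hand": -1}
  ]
}}

```text
t: 22.18
tcp_pos: [0.4892, -0.1454, 0.0936]
tool_rot: [[0.694, 0.72, -0.001], [0.72, -0.694, 0.0], [-0.0, -0.001, -1.0]]
wrist_force: [-4.4, -2.8, 6.2]
width: 0.038
grasp_force: 61.9
```

```bash
python3 s.py; python3 slot.py k1
```

```text
22.1833 [ 0.4892 -0.1454  0.0936] yaw 46.07 q7 -0.628 F [-4.4 -2.8  6.2] M [-0.3   0.97  0.07] w 0.038 g 61.9
('k1', array([ 9.778 , 40.0698,  0.    ,  0.    ]), 'tool yaw', np.float64(46.07))
```

Call:
{"name": "send_rows", "arguments": {
  "moves": [
    {"tx": 0,"ty": 0,"tz": -0.00015,"rx": 0,"ry": 0,"rz": -0.018,"hand": -1},
    {"tx": 0,"ty": 0,"tz": -0.00015,"rx": 0,"ry": 0,"rz": -0.018,"hand": -1},
    {"tx": 0,"ty": 0,"tz": -0.00015,"rx": 0,"ry": 0,"rz": -0.018,"hand": -1},
    {"tx": 0,"ty": 0,"tz": -0.00015,"rx": 0,"ry": 0,"rz": -0.018,"hand": -1},
    {"tx": 0,"ty": 0,"tz": -0.00015,"rx": 0,"ry": 0,"rz": -0.018,"hand": -1},
    {"tx": 0,"ty": 0,"tz": -0.00015,"rx": 0,"ry": 0,"rz": -0.018,"hand": -1},
    {"tx": 0,"ty": 0,"tz": -0.00015,"rx": 0,"ry": 0,"rz": -0.018,"hand": -1},
    {"tx": 0,"ty": 0,"tz": -0.00015,"rx": 0,"ry": 0,"rz": -0.018,"hand": -1}
  ]
}}

```text
t: 22.9
tcp_pos: [0.49, -0.1457, 0.0943]
tool_rot: [[-0.142, 0.99, 0.001], [0.99, 0.142, -0.001], [-0.001, 0.001, -1.0]]
wrist_force: [0.4, -5.1, 2.0]
width: 0.0382
grasp_force: 61.8
```

Call:
{"name": "send_rows", "arguments": {
  "moves": [
    {"tx": 0,"ty": 0,"tz": -0.0001,"rx": 0,"ry": 0,"rz": -0.015,"hand": -1},
    {"tx": 0,"ty": 0,"tz": 0,"rx": 0,"ry": 0,"rz": -0.007,"hand": -1},
    {"tx": 0,"ty": 0,"tz": 0,"rx": 0,"ry": 0,"rz": 0,"hand": -1},
    {"tx": 0,"ty": 0,"tz": 0,"rx": 0,"ry": 0,"rz": 0,"hand": -1},
    {"tx": 0,"ty": 0,"tz": 0,"rx": 0,"ry": 0,"rz": 0,"hand": -1}
  ]
}}

```text
t: 23.32
tcp_pos: [0.4902, -0.1457, 0.0944]
tool_rot: [[-0.271, 0.962, 0.001], [0.962, 0.271, -0.001], [-0.001, 0.001, -1.0]]
wrist_force: [1.1, -5.5, 2.0]
width: 0.0379
grasp_force: 61.6
```

```bash
python3 s.py; python3 slot.py k2
```

```text
23.3167 [ 0.4902 -0.1457  0.0944] yaw 105.75 q7 0.306 F [ 1.1 -5.5  2. ] M [-1.08 -0.28  0.12] w 0.0379 g 61.6
('k2', array([ 1.00784e+01,  3.96017e+01,  0.00000e+00, -1.00000e-03]), 'tool yaw', np.float64(105.75))
```

Call:
{"name": "send_rows", "arguments": {
  "moves": [
    {"tx": 0,"ty": 0,"tz": 0,"rx": 0,"ry": 0,"rz": -0.0033,"hand": -1},
    {"tx": 0,"ty": 0,"tz": 0,"rx": 0,"ry": 0,"rz": 0,"hand": -1},
    {"tx": 0,"ty": 0,"tz": 0,"rx": 0,"ry": 0,"rz": 0,"hand": -1},
    {"tx": 0,"ty": 0,"tz": 0,"rx": 0,"ry": 0,"rz": 0,"hand": -1}
  ]
}}

```text
t: 23.7
tcp_pos: [0.4902, -0.1456, 0.0944]
tool_rot: [[-0.291, 0.957, 0.001], [0.957, 0.291, -0.001], [-0.001, 0.001, -1.0]]
wrist_force: [1.6, -6.0, 2.3]
width: 0.0378
grasp_force: 61.6
```

```bash
python3 s.py; python3 slot.py k3; python3 -c "
from h import *
a=get_image('top');b=cv2.imread('pics/a.png')[:,:,::-1]
cv2.imwrite('pics/end.png',np.vstack([b[120:320,180:500],a[120:320,180:500]])[:,:,::-1])"
```

```text
23.7 [ 0.4902 -0.1456  0.0944] yaw 106.94 q7 0.325 F [ 1.6 -6.   2.3] M [-1.13 -0.18  0.02] w 0.0378 g 61.6
('k3', array([ 1.00659e+01,  4.09913e+01,  5.00000e-04, -1.00000e-03]), 'tool yaw', np.float64(106.94))
```

View pics/end.png

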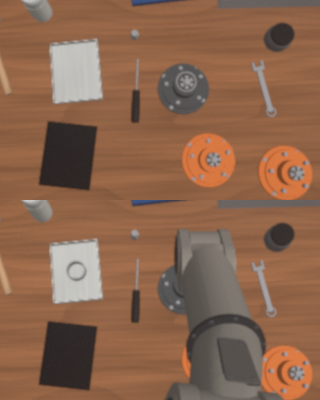

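The ring sits in the tray at (77,270) in the lower half of the crop, nothing visible has moved, and the nut is 90.2° above the bottom and still gripped. Handing in.

```bash
python3 -c "
from plant import ctrl
print(ctrl.close_job())"
```

```text
the job is handed in; nothing more can be done
None
```

The job is handed in: the ring lies flat in the aluminium tray, and the nut was screwed down to its stop, backed off about 90° by the camera measurement, and is still gripped; the grip slipped at the stop, so I set the quarter turn from the nut's slots.

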